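# Pin a drive into the clamshell test cradle and hold it shut

## Robot

A 7-joint arm with a two-finger parallel gripper is mounted at the origin on the work surface. World frame = base frame: x ahead of the robot, y to its left, z up, the work surface at z = 0. Lengths are in m, angles in rad, forces in N, time in s.
With the tool pointing down it reaches from about 0.4 to 0.85 m from the base axis. Payload 4.5 kg.
Tool frame: the origin (TCP) lies at the very end of the fingers, on their centre line; the grasp point (between the pads) lies 19 mm behind it; z points along the fingers, x is the direction in which the jaws open and shut, and the axes are right-handed (so a half turn about z gives the same grasp; the last joint's range is limited). The gripper opens to 88 mm and grips with 3 to 60 N. Pads are 18 mm wide; open, the fingers measure 123 mm over their backs; the gripper's body (75 mm by 187 mm) begins 45 mm behind the grasp point.
Start: joints at [0.034, 0.689, -0.195, 1.565, 0.157, 0.902, -0.215], TCP at [0.625, 0, 0.239] pointing down, gripper open.
Joint ranges: [-3.01, 3.01], [-0.46, 2.08], [-1.47, 1.51], [0.13, 2.56], [-1, 4.14], [0.04, 2.09], [-2.66, 2.66]. Speed limits (rad/s): [2.57, 2.57, 3.14, 3.14, 3.14, 3.14, 3.14].

## Interface

Orientations are given as a unit quaternion [x, y, z, w].
In Python, from plant import * gives the robot as it stands.
- The arm moves only by the tool apply_moves, never from a script. Its argument "series" is a list of rows, each an object of numbers: "x", "y", "z": the shift along the tool's x, y, z in units of 80 cm (1.0 is 80 cm); "wx", "wy", "wz": the turn, a rotation vector about the tool's x, y, z in units of pi rad (1.0 is pi rad); "fingers": the opening, from -1 (shut) to 1 (fully open), so that 0 is half open. In form: [{"x": .., "y": .., "z": .., "wx": .., "wy": .., "wz": .., "fingers": ..}, ...]. A call has 1 to 8 rows; each row shifts and turns the pose as measured when the row begins, along the tool's axes as they then stand; what a row does not reach is not made up. A row lasts 1/8 s, in which the tool goes at most 62.5 mm and 10.7 degrees, less where a joint would pass 70% of its speed; a pose out of reach is approached as far as the arm can. A call with a number of a shift or a turn outside -1 to 1 is refused whole. A call with a gripper value outside its range is refused whole. The fingers move at their own pace and stop on an object; "force" is the grip in N (left out, the last holds). Time passes only in rows, so rows that do not move let the fingers close. It gives the time, the measured TCP pose, the force and the opening at its end, in the units of the state.
- get_state(): the state, without advancing time (a new reading comes with each control period).
- snapshot(name): name is "scene" or "side" or "wrist"; returns (picture, depth): 480x640x3 uint8, red, green, blue; 480x640 float32, m along the optical axis (not along the pixel's ray), 0 where there is no reading.
- camera_model(name): a dict with "camera_matrix" (3x3 intrinsics, pixels), "dist_coeffs" ([k1, k2, p1, p2, k3] as OpenCV has them; the pictures are not rectified), "world_from_camera" (4x4, takes a point from camera to world coordinates). Camera axes: x right, y up, looking along -z (the intrinsics and any distortion apply to the point x, -y, -z); pixel columns grow to the right and rows downward; lengths in m; the calibration is good to about 2 mm. A picture is of the moment at which its call begins: read the wrist's pose just before it. camera_model takes no time and is no camera call; for the wrist camera it gives the pose at the moment of the call.
- finish_job(): hands the job in, once; it reports no verdict.
The state is a dict: "clock": time; "q": joint angles; "qd": joint speeds; "joint_torque": joint torques, N m; "tool_pos": TCP position; "eef_rot": TCP orientation; "contact_force": force on the tool from outside, world axes, zero at the start; "moment": the same for the moment, N m; "opening": opening from 0.0 (shut) to 1.0 (fully open).
Only numpy, scipy, OpenCV 4.12 (cv2) and the standard library are available. Lean on these libraries where they do the work, as an engineer would, in place of code of your own. Each camera call takes 0.05 s, during which the arm holds its last target. There are 200 camera calls.

## Task

Lay the small metal drive flat on the sprung pad of the open test cradle, between its four corner guides, and let go of it; then swing the cover down over it. Take the locking pin out of its stand, push it down through the cover's hole and the cradle's hole until its collar presses the cover fully shut against the spring, and finish like that: still gripping the pin's knob and pushing down, so that the pin alone (not the fingers on the cover) keeps the cover shut. Do not knock the mug, the carton or the network switch about.

Things in the scene. Friction and masses are not known exactly. Their poses are not given: they have to be found in the camera images.
- cradle: Fixed grey clamshell test cradle, 156 (x) x 110 (y) mm. Origin: centre of its underside, on the desk; +x runs from the hinge (robot's side) to the pin-hole end, z up. Floor 20 mm high from x -78 to +34; end block (x +34 to +78) 43 mm high with a vertical 12.5 mm pin hole right through. Two hinge ears 56 mm high at x -70, y +-49. Hinge axis along y at x -70, 49 mm above the desk.
- bay (a point): Centre of the top of the black sprung pad (50 x 26 mm, not pressed), cradle x -10, 30 mm above the desk; cradle axes. Around it four dark L-shaped corner guides, tops 38 mm above the desk, enclose 64 (x) x 40 (y) mm; the long sides are open for 40 mm in the middle, for fingers. The pad yields from about 5 N and gives 4 mm at about 12 N.
- cradle_hole (a point): Centre of the mouth of the pin hole in the cradle's end block, 43 mm above the desk, 65 mm from the bay's centre along the cradle's +x.
- cover (a joint): Angle (rad) of the aluminium cover: 0 = shut, level; opens to a stop at 1.9, leaning towards the robot. It starts just past upright and its stiff hinge holds it. Pushed away from the robot to below 0.9 it sinks shut by itself in about 2 s, and rests on the drive at about 0.07 (rib under its middle). About 5 N down at its hole shuts it fully; let go, it springs up again.
- cover_hole (a point): Centre of the upper mouth of the 12.5 mm pin hole in the cover, 125 mm from the hinge axis. Cover shut: right above cradle_hole, 53 mm above the desk; at 0.07 rad: 8 mm higher and less than 1 mm aside.
- cover_edge (a point): Middle of the cover's free edge, 148 mm from the hinge axis, at mid thickness. The cover is a plate 148 long x 80 wide x 8 mm thick, 0.15 kg.
- drive: Small aluminium-shelled drive, a block 60 (x) x 36 (y) x 16 (z) mm, 0.08 kg, flat on the desk left or right of the cradle, five thin dark lines across its top. Origin: centre of its underside. Both ways round are alike. Grip it across the 36 mm.
- stand: Fixed black block 56 x 56 x 46 mm on the desk, on the other side of the cradle, with a vertical 12 mm hole in which the pin stands. Origin: centre of its underside.
- pin: Loose locking pin, upright in the stand. Origin: centre of its lower tip, z up along it. Steel shaft 10 mm wide, 42 mm long, tapered tip; steel collar 26 mm wide at z 42 to 46; round black knob 20 mm wide at z 46 to 80, to grip. 0.07 kg. In the stand the collar rests on the block, tip 4 mm above the desk; fully home in the cradle the tip is 11 mm above the desk.
- mug: White mug, 80 mm wide, 90 mm high, bystander. Origin: centre of its underside.
- carton: Small cardboard carton 110 x 150 x 60 mm, bystander. Origin: centre of its underside.
- switch: Black network switch 100 x 160 x 28 mm, bystander. Origin: centre of its underside.
Things that resemble listed ones, but are neither listed nor needed, are in the scene too. There is more than one size of the pin; the job needs the smallest.

How it is judged:
By the outcome, as a careful person would: the job done as asked, in the order asked, and still so for the second after the job is handed in, while the arm keeps its last pose, push and grip.
It also fails if it takes over 72 s, if anything falls off the work surface, if the arm or the gripper's body presses on something with over 40 N, if the wrist force passes 120 N, or if a joint passes its speed limit or range.

## Working session

There is one attempt and no reset: what is moved stays moved. The work goes in short steps, Python scripts to look and compute and a tool call to move; the robot and the scene stay as the last step left them, time stands still between calls to the robot, and variables do not carry over. Pictures are saved under pics/ and viewed, about 8 in all and at most 12, crops included, and the job is handed in when it is done.

Besides the shell and the picture viewer there is one more tool, called after "Request:" by a JSON object that holds its "fn" and its "kwargs". apply_moves: Moves the arm, as the interface text tells. Its arguments: {"type":"object","properties":{"series":{"type":"array","items":{"type":"object","properties":{"x":{"type":"number"},"y":{"type":"number"},"z":{"type":"number"},"wx":{"type":"number"},"wy":{"type":"number"},"wz":{"type":"number"},"fingers":{"type":"number"}}}},"force":{"type":"number"}},"required":["series"]}

```bash
ls; mkdir -p pics
cat > h.py <<'E'
from plant import *
import numpy as np, cv2
def grab(n):
    m=camera_model(n); p,d=snapshot(n); return p,d,m
def save(p,f): cv2.imwrite('pics/'+f,cv2.cvtColor(p,cv2.COLOR_RGB2BGR))
def ray(m,uv):
    K=np.array(m['camera_matrix']);D=np.array(m['dist_coeffs']);T=np.array(m['world_from_camera'])
    n=cv2.undistortPoints(np.array(uv,float).reshape(-1,1,2),K,D).reshape(-1,2)
    d=np.c_[n[:,0],-n[:,1],-np.ones(len(n))]
    return T[:3,3],d@T[:3,:3].T
def onz(m,uv,z):
    o,d=ray(m,uv); return o+d*((z-o[2])/d[:,2])[:,None]
def cloud(m,d):
    v,u=np.mgrid[0:480,0:640]; o,r=ray(m,np.c_[u.ravel(),v.ravel()])
    P=o+r*d.ravel()[:,None]; P[d.ravel()==0]=np.nan
    return P.reshape(480,640,3)
E
python3 - <<'E'
from h import *
s=get_state();print(s)
ims=[]
for n in('scene','side'):
    p,d,m=grab(n);np.savez('/tmp/'+n,p=p,d=d);save(p,n+'.png');print(n,m)
E
```

```text
pics
{'clock': 0.0, 'q': array([ 0.03381061,  0.6899823 , -0.19450225,  1.56637494,  0.15732535,
        0.90250139, -0.21506956]), 'qd': array([ 0.00217228,  0.00027833,  0.00012605, -0.00038084,  0.0013773 ,
        0.00036675,  0.00256495]), 'joint_torque': array([ 3.38560185e-04, -5.27571630e+01, -1.26686912e+00, -1.53434461e+01,
       -5.26333472e-02,  6.56995355e-03,  1.65937727e-04]), 'tool_pos': array([ 6.24349521e-01, -7.05653301e-05,  2.37902566e-01]), 'eef_rot': array([ 9.99999560e-01,  5.73567524e-05, -9.32421136e-04,  8.25007592e-05]), 'contact_force': array([-0.56774794,  0.1851303 ,  0.04706911]), 'moment': array([ 0.02545696, -0.06813459, -0.00772913]), 'opening': 0.9998070973114185}
scene {'camera_matrix': array([[454.49955656,   0.        , 324.99676158],
       [  0.        , 454.49955656, 231.66025141],
       [  0.        ,   0.        ,   1.        ]]), 'dist_coeffs': array([-0.05910257,  0.        ,  0.        ,  0.        ,  0.        ]), 'world_from_camera': array([[-0.08128232, -0.73054931,  0.67800509,  1.22807042],
       [ 0.99665492, -0.05377788,  0.06153793,  0.07020469],
       [-0.00849482,  0.68073905,  0.73247675,  0.7485575 ],
       [ 0.        ,  0.        ,  0.        ,  1.        ]])}
side {'camera_matrix': array([[512.36868811,   0.        , 320.05140846],
       [  0.        , 512.36868811, 239.09338489],
       [  0.        ,   0.        ,   1.        ]]), 'dist_coeffs': array([-0.08366818,  0.        ,  0.        ,  0.        ,  0.        ]), 'world_from_camera': array([[-0.93537733,  0.20119044, -0.29084646,  0.33303015],
       [-0.35310593, -0.48565453,  0.79965985,  0.74651183],
       [ 0.01963302,  0.85068331,  0.52531177,  0.56117439],
       [ 0.        ,  0.        ,  0.        ,  1.        ]])}
```

View pics/scene.png

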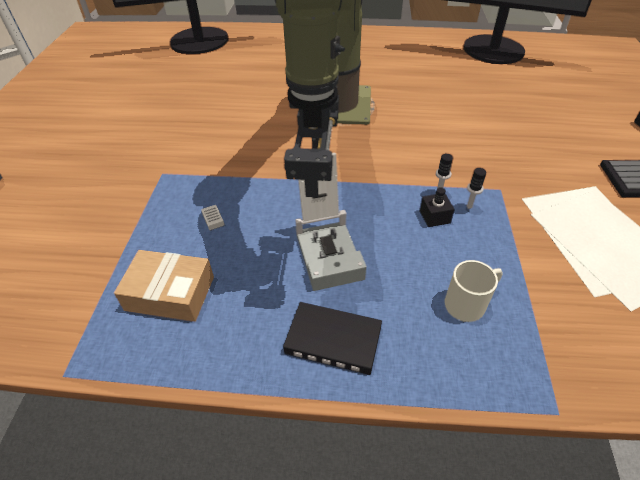

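View pics/side.png

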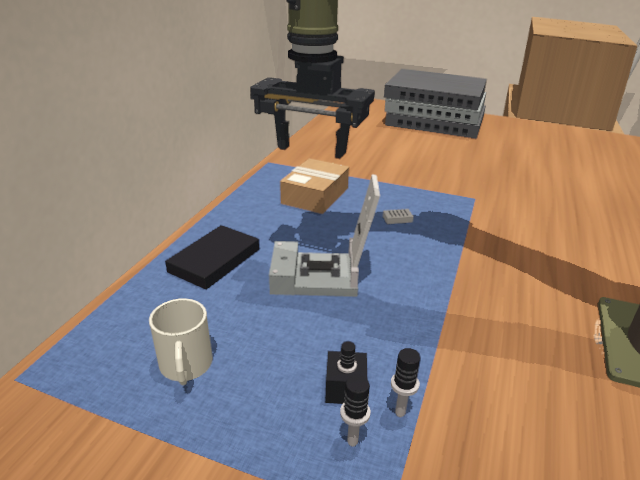

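The scene view shows the drive at (212,216), the cradle at (332,255) with its cover up at (320,190), and the stand with the small pin at (438,205). Two larger look-alike pins are at (445,170) and (478,185). The carton is at (165,285), the switch at (333,337) and the mug at (470,290). I choose the pin in the black block because it is the smallest. Next I'll check the choice in one crop and measure.

Run:
```python
from h import *
z=np.load('/tmp/scene.npz');p,d=z['p'],z['d'];m=camera_model('scene')
s=np.load('/tmp/side.npz');ps,ds=s['p'],s['d'];ms=camera_model('side')
a=cv2.resize(p[190:240,180:250],None,fx=5.7,fy=5.7,interpolation=2)[:285,:399]
b=cv2.resize(p[145:235,410:500],(399,399))[:300]
c=cv2.resize(p[205:295,290:370],(400,300*1))
e=cv2.resize(ps[330:450,310:430],(400,300))
top=np.hstack([cv2.resize(a,(400,300)),cv2.resize(b,(400,300))])
save(np.vstack([top,np.hstack([c,e])]),'crop.png')
C=cloud(m,d);S=cloud(ms,ds)
def rep(name,P,box,zr):
    x0,x1,y0,y1=box;Q=P.reshape(-1,3);k=(Q[:,0]>x0)&(Q[:,0]<x1)&(Q[:,1]>y0)&(Q[:,1]<y1)&(Q[:,2]>zr[0])&(Q[:,2]<zr[1])
    Q=Q[k]
    if len(Q)<5: print(name,'few');return
    r=cv2.minAreaRect((Q[:,:2]*1000).astype(np.float32));print(name,len(Q),'med',np.median(Q,0).round(4),'rect',np.round(r[0],1),np.round(r[1],1),round(r[2],1),'zmax',Q[:,2].max().round(4))
for n,P,i,uv in[('drive',C,0,(212,216)),('sidedrive',S,1,(398,216)),('stand',C,0,(430,203)),('knob',C,0,(439,192)),('pinA',C,0,(445,160)),('pinB',C,0,(478,175)),('block',C,0,(350,268)),('mug',C,0,(470,275)),('switch',C,0,(333,330)),('carton',C,0,(165,280)),('cover',C,0,(320,200)),('covtop',C,0,(320,160)),('pad',C,0,(326,243)),('sknob',S,0,(347,347)),('sstand',S,0,(340,385))]:
    print(n,P[uv[1],uv[0]].round(4))
dd=C[216,212];rep('drive',C,(dd[0]-.06,dd[0]+.06,dd[1]-.06,dd[1]+.06),(.011,.022))
dd=S[216,398];rep('driveS',S,(dd[0]-.06,dd[0]+.06,dd[1]-.06,dd[1]+.06),(.011,.022))
dd=C[268,350];rep('block',C,(dd[0]-.09,dd[0]+.06,dd[1]-.09,dd[1]+.06),(.040,.0465));rep('blockS',S,(dd[0]-.06,dd[0]+.06,dd[1]-.09,dd[1]+.06),(.040,.0465))
dd=C[203,430];rep('stand',C,(dd[0]-.06,dd[0]+.06,dd[1]-.06,dd[1]+.06),(.043,.0495));rep('standS',S,(dd[0]-.06,dd[0]+.06,dd[1]-.06,dd[1]+.06),(.043,.0495))
rep('knobS',S,(dd[0]-.04,dd[0]+.04,dd[1]-.04,dd[1]+.04),(.06,.10));rep('knobC',C,(dd[0]-.04,dd[0]+.04,dd[1]-.04,dd[1]+.04),(.06,.10))
rep('knobtopC',C,(dd[0]-.04,dd[0]+.04,dd[1]-.04,dd[1]+.04),(.08,.09))
```

```text
drive [ 0.5206 -0.2531  0.0164]
sidedrive [ 0.5102 -0.2394  0.0162]
stand [0.4727 0.2391 0.0458]
knob [0.4753 0.2526 0.0822]
pinA [0.3982 0.2682 0.1107]
pinB [0.4411 0.3365 0.1072]
block [0.6687 0.0681 0.0428]
mug [0.6738 0.3008 0.0487]
switch [0.8015 0.0438 0.0278]
carton [ 0.7391 -0.2806  0.0612]
cover [ 0.5359 -0.0023  0.0973]
covtop [0.7151 0.0178 0.3441]
pad [0.5953 0.0146 0.0299]
sknob [0.4684 0.2595 0.082 ]
sstand [0.4672 0.286  0.0363]
drive 312 med [ 0.5179 -0.2541  0.0159] rect [ 515.  -255.5] [64.7 36.4] 31.4 zmax 0.0199
driveS 244 med [ 0.5139 -0.2505  0.0146] rect [ 514.6 -252.8] [59.7 38.3] 32.4 zmax 0.0178
block 949 med [0.6612 0.0394 0.0428] rect [630.6  30. ] [109.6 108.6] 19.8 zmax 0.0462
blockS 798 med [0.657  0.0471 0.0417] rect [657.8  42.5] [ 44.1 114.8] 19.4 zmax 0.0444
stand 352 med [0.4775 0.2511 0.0458] rect [469.9 256.9] [60.4 58. ] 18.5 zmax 0.0494
standS 836 med [0.4687 0.2622 0.0451] rect [468.1 257.4] [54.3 59.3] 16.3 zmax 0.0495
knobS 301 med [0.4669 0.2634 0.079 ] rect [468.1 258.4] [19.8 20.4] 61.4 zmax 0.0855
knobC 118 med [0.4752 0.2553 0.0778] rect [470.1 256.5] [20.2 20.3] 58.4 zmax 0.0868
knobtopC 52 med [0.4705 0.2562 0.0836] rect [469.1 257.1] [18.5 19.5] 72.9 zmax 0.0868
```

View pics/crop.png

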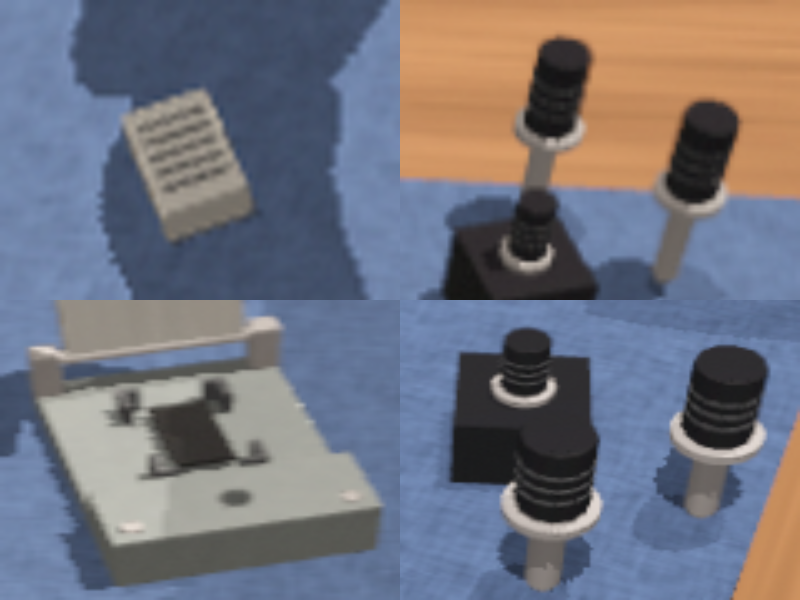

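The top-left crop shows the drive with its five lines. The small pin sits in the black block, and the two larger ones stand free. The cradle shows its pad, guides and hole. Next, a more precise cradle pose.

Run:
```python
from h import *
for n,(pu,pv),(hu,hv) in[('scene',(328,245),(337,264)),('side',(322,265),(284,258))]:
    z=np.load(f'/tmp/{n}.npz');p,d=z['p'],z['d'];m=camera_model(n);C=cloud(m,d)
    g=p.max(2)
    for nm,u,v,w,zz in[('pad',pu,pv,26,.030),('hole',hu,hv,9,.043)]:
        k=np.zeros((480,640),np.uint8);sub=np.s_[v-w:v+w,u-w:u+w]
        t=70 if nm=='pad' else np.median(g[sub])*.72
        k[sub]=(g[sub]<t)
        if nm=='pad': k[sub]&=(abs(C[sub][...,2]-.03)<.004)
        nl,L,st,ce=cv2.connectedComponentsWithStats(k)
        for i in range(1,nl):
            if st[i,4]>=12:
                pts=np.argwhere(L==i)[:,::-1]
                w_=onz(m,pts,zz)*1000; r=cv2.minAreaRect(w_[:,:2].astype(np.float32))
                print(n,nm,st[i,4],ce[i].round(1),np.round(w_.mean(0),1),np.round(r[0],1),np.round(r[1],1),round(r[2],1))
    # cover points, height>70 in region
    k=(C[...,0]>.42)&(C[...,0]<.6)&(abs(C[...,1])<.08)&(C[...,2]>.06)&(C[...,2]<.20)
    Q=C[k];c=Q.mean(0);U,S,V=np.linalg.svd(Q-c,full_matrices=False);print(n,'cover',len(Q),c.round(4),V[2].round(3),S.round(3),'zmax',Q[:,2].max().round(3),Q[Q[:,2]>.16].mean(0).round(4))
```

```text
scene pad 14 [333.1 233.2] [566.2  27.7  30. ] [566.   27.6] [18.5  4.7] 32.8
scene pad 202 [327.8 245.2] [601.   18.7  30. ] [599.7  18.2] [51.  24.6] 18.0
scene hole 22 [336.7 264. ] [660.6  41.2  43. ] [660.8  40.9] [10.2 10. ] 3.9
scene cover 1202 [ 5.324e-01 -5.000e-04  1.055e-01] [0.922 0.331 0.2  ] [1.151 0.786 0.053] zmax 0.196 [0.5075 0.0237 0.1786]
side pad 26 [305.3 257.8] [629.1  10.3  30. ] [630.    9.7] [11.2 16.9] 21.8
side pad 22 [335.  258.6] [577.   -8.1  30. ] [575.2  -7.7] [10.2 18.9] 68.9
side pad 247 [318.3 265.8] [597.5  25.5  30. ] [597.   29.3] [57.2 38.1] 22.3
side pad 23 [335.  271.9] [563.   32.2  30. ] [563.5  32. ] [11.9 10.6] 79.7
side cover 1015 [0.5211 0.0073 0.1354] [0.909 0.369 0.195] [1.331 0.82  0.069] zmax 0.195 [0.5139 0.0011 0.1815]
```

```bash
cat >> h.py <<'E'
from scipy.spatial.transform import Rotation as R
def yawR(deg): return R.from_euler('z',deg,degrees=True)*R.from_quat([1,0,0,0])
def pose():
    s=get_state(); return np.array(s['tool_pos']),R.from_quat(s['eef_rot']),s
def plan(xyz,yaw,step=.045,n=None,Rt=None):
    p,r,s=pose(); Rt=Rt or yawR(yaw); xyz=np.array(xyz,float)
    rv=(r.inv()*Rt).as_rotvec()
    n=n or int(max(np.ceil(np.linalg.norm(xyz-p)/step),np.ceil(np.degrees(np.linalg.norm(rv))/9.5),1))
    print('yaw now',np.degrees(np.arctan2(r.as_matrix()[1,0],r.as_matrix()[0,0])).round(1),'rv',np.degrees(rv).round(1))
    for i in range(n):
        ri=r*R.from_rotvec(rv*i/n); t=ri.inv().apply((xyz-p)/n)/.8; w=rv/n/np.pi
        print(dict(zip(['x','y','z','wx','wy','wz'],[float(v) for v in np.r_[t.round(4),w.round(4)]])))
E
python3 -c "
from h import *
plan((.515,-.254,.15),-58)"
```

```text
yaw now 0.0 rv [ 0.1  0.1 58. ]
{'x': -0.0195, 'y': 0.0453, 'z': 0.0158, 'wx': 0.0, 'wy': 0.0001, 'wz': 0.046}
{'x': -0.0128, 'y': 0.0477, 'z': 0.0157, 'wx': 0.0, 'wy': 0.0001, 'wz': 0.046}
{'x': -0.0058, 'y': 0.049, 'z': 0.0157, 'wx': 0.0, 'wy': 0.0001, 'wz': 0.046}
{'x': 0.0013, 'y': 0.0494, 'z': 0.0157, 'wx': 0.0, 'wy': 0.0001, 'wz': 0.046}
{'x': 0.0084, 'y': 0.0487, 'z': 0.0157, 'wx': 0.0, 'wy': 0.0001, 'wz': 0.046}
{'x': 0.0154, 'y': 0.0469, 'z': 0.0157, 'wx': 0.0, 'wy': 0.0001, 'wz': 0.046}
{'x': 0.022, 'y': 0.0442, 'z': 0.0157, 'wx': 0.0, 'wy': 0.0001, 'wz': 0.046}
```

Request:
{"fn": "apply_moves", "kwargs": {"series": [{"x": -0.0195,"y": 0.045,"z": 0.016,"wz": 0.046,"fingers": 1},{"x": -0.013,"y": 0.048,"z": 0.016,"wz": 0.046,"fingers": 1},{"x": -0.006,"y": 0.049,"z": 0.016,"wz": 0.046,"fingers": 1},{"x": 0.001,"y": 0.049,"z": 0.016,"wz": 0.046,"fingers": 1},{"x": 0.008,"y": 0.049,"z": 0.016,"wz": 0.046,"fingers": 1},{"x": 0.015,"y": 0.047,"z": 0.016,"wz": 0.046,"fingers": 1},{"x": 0.022,"y": 0.044,"z": 0.016,"wz": 0.046,"fingers": 1},{"fingers": 1}]}}

```text
schema error: expected keys x, y, z, wx, wy, wz, fingers
```

Run:
```python
from h import *
p,d,m=grab('wrist');save(p,'w1.png');np.savez('/tmp/w1',p=p,d=d,T=m['world_from_camera'])
print(m)
C=cloud(m,d)
k=(C[...,2]>.011)&(C[...,2]<.022)&(abs(C[...,0]-.515)<.06)&(abs(C[...,1]+.254)<.06)
Q=C[k];print(len(Q),Q[:,2].mean());print(cv2.minAreaRect((Q[:,:2]*1000).astype(np.float32)))
plan((.515,-.254,.05),-58)
```

```text
{'camera_matrix': array([[390.34369354,   0.        , 321.67414756],
       [  0.        , 390.34369354, 236.16939331],
       [  0.        ,   0.        ,   1.        ]]), 'dist_coeffs': array([-0.0871832,  0.       ,  0.       ,  0.       ,  0.       ]), 'world_from_camera': array([[ 9.99998988e-01, -1.41184969e-03,  1.73156517e-04,
         6.24672929e-01],
       [ 1.28955482e-03,  9.51217169e-01,  3.08519424e-01,
         8.08393215e-02],
       [-6.00292506e-04, -3.08518888e-01,  9.51218027e-01,
         3.82883270e-01],
       [ 0.00000000e+00,  0.00000000e+00,  0.00000000e+00,
         1.00000000e+00]])}
293 0.014398835502923533
((510.9364318847656, -263.5158996582031), (43.991600036621094, 24.443655014038086), 26.79281997680664)
yaw now 0.0 rv [ 0.   0.1 58. ]
{'x': -0.0171, 'y': 0.0397, 'z': 0.0294, 'wx': 0.0, 'wy': 0.0, 'wz': 0.0403}
{'x': -0.0119, 'y': 0.0415, 'z': 0.0294, 'wx': 0.0, 'wy': 0.0, 'wz': 0.0403}
{'x': -0.0066, 'y': 0.0427, 'z': 0.0294, 'wx': 0.0, 'wy': 0.0, 'wz': 0.0403}
{'x': -0.0012, 'y': 0.0432, 'z': 0.0294, 'wx': 0.0, 'wy': 0.0, 'wz': 0.0403}
{'x': 0.0043, 'y': 0.043, 'z': 0.0294, 'wx': 0.0, 'wy': 0.0, 'wz': 0.0403}
{'x': 0.0097, 'y': 0.0421, 'z': 0.0294, 'wx': 0.0, 'wy': 0.0, 'wz': 0.0403}
{'x': 0.0149, 'y': 0.0406, 'z': 0.0294, 'wx': 0.0, 'wy': 0.0, 'wz': 0.0403}
{'x': 0.0199, 'y': 0.0384, 'z': 0.0294, 'wx': 0.0, 'wy': 0.0, 'wz': 0.0403}
```

View pics/w1.png

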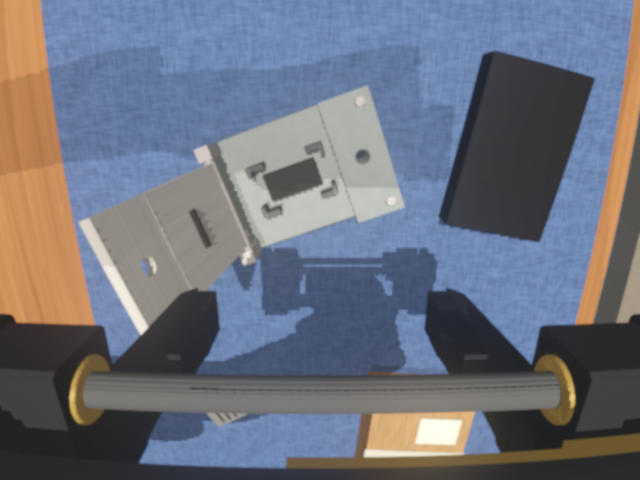

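The first move was refused because a row needs every key. The picture is still a good top view of the cradle: pad at (293,178), hole at (363,156). I'll measure from it and move now.

Request:
{"fn": "apply_moves", "kwargs": {"series": [{"x": -0.0195,"y": 0.045,"z": 0.016,"wx": 0,"wy": 0,"wz": 0.046,"fingers": 1},{"x": -0.013,"y": 0.048,"z": 0.016,"wx": 0,"wy": 0,"wz": 0.046,"fingers": 1},{"x": -0.006,"y": 0.049,"z": 0.016,"wx": 0,"wy": 0,"wz": 0.046,"fingers": 1},{"x": 0.001,"y": 0.049,"z": 0.016,"wx": 0,"wy": 0,"wz": 0.046,"fingers": 1},{"x": 0.008,"y": 0.049,"z": 0.016,"wx": 0,"wy": 0,"wz": 0.046,"fingers": 1},{"x": 0.015,"y": 0.047,"z": 0.016,"wx": 0,"wy": 0,"wz": 0.046,"fingers": 1},{"x": 0.022,"y": 0.044,"z": 0.016,"wx": 0,"wy": 0,"wz": 0.046,"fingers": 1},{"x": 0,"y": 0,"z": 0,"wx": 0,"wy": 0,"wz": 0,"fingers": 1}]}}

```text
clock: 1.15
tool_pos: [0.5073, -0.2577, 0.1436]
eef_rot: [0.867, -0.498, -0.002, -0.0]
contact_force: [0.6, 1.2, 0.4]
opening: 0.997
```

Run:
```python
from h import *
z=np.load('/tmp/w1.npz');p=z['p'];m=camera_model('wrist');m0=dict(m);m0['world_from_camera']=z['T']
g=p.max(2)
for nm,u,v,w,t,zz in[('pad',293,178,34,60,.030),('hole',363,156,11,95,.043)]:
    k=np.zeros((480,640),np.uint8);sub=np.s_[v-w:v+w,u-w:u+w];k[sub]=g[sub]<t
    nl,L,st,ce=cv2.connectedComponentsWithStats(k)
    i=1+np.argmax(st[1:,4]);W=onz(m0,np.argwhere(L==i)[:,::-1],zz)*1000
    r=cv2.minAreaRect(W[:,:2].astype(np.float32));print(nm,st[i,4],ce[i],W.mean(0).round(1),r)
p,d,m=grab('wrist');save(p,'w2.png');C=cloud(m,d)
k=(C[...,2]>.011)&(C[...,2]<.022)&(abs(C[...,0]-.515)<.05)&(abs(C[...,1]+.254)<.05)
Q=C[k];print(len(Q),Q[:,2].mean());print(cv2.minAreaRect((Q[:,:2]*1000).astype(np.float32)))
print(pose()[:2]);plan((.515,-.254,.05),-58)
```

```text
Traceback (most recent call last):
ValueError: attempt to get argmax of an empty sequence
```

Run:
```python
from h import *
z=np.load('/tmp/w1.npz');p=z['p'];m=camera_model('wrist');m0=dict(m);m0['world_from_camera']=z['T']
g=p.max(2)
for nm,u,v,w,zz in[('pad',293,178,34,.030),('hole',363,156,11,.043)]:
    k=np.zeros((480,640),np.uint8);sub=np.s_[v-w:v+w,u-w:u+w];t=np.median(g[sub])*(.4 if nm=='pad' else .75);k[sub]=g[sub]<t
    nl,L,st,ce=cv2.connectedComponentsWithStats(k)
    print(nm,t,g[sub].min())
    for i in range(1,nl):
      if st[i,4]>20:
        W=onz(m0,np.argwhere(L==i)[:,::-1],zz)*1000
        r=cv2.minAreaRect(W[:,:2].astype(np.float32));print(nm,st[i,4],ce[i],W.mean(0).round(1),r)
p,d,m=grab('wrist');save(p,'w2.png');C=cloud(m,d)
k=(C[...,2]>.011)&(C[...,2]<.022)&(abs(C[...,0]-.515)<.05)&(abs(C[...,1]+.254)<.05)
Q=C[k];print(len(Q),Q[:,2].mean());print(cv2.minAreaRect((Q[:,:2]*1000).astype(np.float32)))
plan((.515,-.254,.05),-58)
```

```text
pad 65.60000000000001 77
hole 127.5 94
hole 141 [362.15602837 155.95744681] [659.4  43.3  43. ] ((659.6922607421875, 43.277896881103516), (11.259302139282227, 10.27070426940918), 0.3090287446975708)
3982 0.014884691272867175
((514.4005737304688, -253.71778869628906), (60.43782043457031, 36.06073760986328), 30.403972625732422)
yaw now -59.5 rv [-0.1  0.2 -1.5]
{'x': 0.0009, 'y': -0.0024, 'z': 0.0392, 'wx': -0.0001, 'wy': 0.0004, 'wz': -0.0028}
{'x': 0.0009, 'y': -0.0024, 'z': 0.0392, 'wx': -0.0001, 'wy': 0.0004, 'wz': -0.0028}
{'x': 0.0009, 'y': -0.0024, 'z': 0.0392, 'wx': -0.0001, 'wy': 0.0004, 'wz': -0.0028}
```

View pics/w2.png

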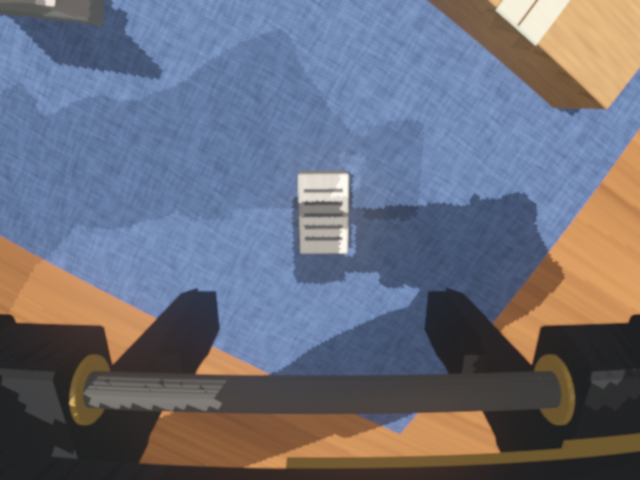

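The drive is at (324,213), a 60.4x36.1 mm rectangle centred at (0.5144,-0.2537) and aligned with the jaws. Now I'll descend.

```bash
python3 -c "
from h import *
plan((.5144,-.2537,.005),-59.6)"
```

```text
yaw now -59.5 rv [-0.1  0.2  0.1]
{'x': 0.0006, 'y': -0.0017, 'z': 0.0434, 'wx': -0.0001, 'wy': 0.0003, 'wz': 0.0001}
{'x': 0.0005, 'y': -0.0017, 'z': 0.0434, 'wx': -0.0001, 'wy': 0.0003, 'wz': 0.0001}
{'x': 0.0005, 'y': -0.0017, 'z': 0.0434, 'wx': -0.0001, 'wy': 0.0003, 'wz': 0.0001}
{'x': 0.0004, 'y': -0.0017, 'z': 0.0434, 'wx': -0.0001, 'wy': 0.0003, 'wz': 0.0001}
```

Request:
{"fn": "apply_moves", "kwargs": {"series": [{"x": 0.0007,"y": -0.002,"z": 0.045,"wx": 0,"wy": 0,"wz": 0,"fingers": 1},{"x": 0.0007,"y": -0.002,"z": 0.045,"wx": 0,"wy": 0,"wz": 0,"fingers": 1},{"x": 0.0006,"y": -0.002,"z": 0.045,"wx": 0,"wy": 0,"wz": 0,"fingers": 1},{"x": 0,"y": 0,"z": 0,"wx": 0,"wy": 0,"wz": 0,"fingers": 1},{"x": 0,"y": 0,"z": 0,"wx": 0,"wy": 0,"wz": 0,"fingers": 1}]}}

```text
clock: 1.82
tool_pos: [0.5215, -0.247, 0.0361]
eef_rot: [0.871, -0.49, 0.002, -0.005]
contact_force: [0.7, -0.3, 0.5]
opening: 0.997
```

```bash
python3 -c "
from h import *
print(pose()[0]);plan((.5144,-.2537,.005),-59.6,step=.015)"
```

```text
[ 0.52147242 -0.24696951  0.03611616]
yaw now -58.7 rv [-0.6  0.1  0.9]
{'x': 0.0009, 'y': 0.0041, 'z': 0.0129, 'wx': -0.0012, 'wy': 0.0002, 'wz': 0.0016}
{'x': 0.0009, 'y': 0.0041, 'z': 0.0129, 'wx': -0.0012, 'wy': 0.0002, 'wz': 0.0016}
{'x': 0.0009, 'y': 0.004, 'z': 0.0129, 'wx': -0.0012, 'wy': 0.0002, 'wz': 0.0016}
```

Request:
{"fn": "apply_moves", "kwargs": {"series": [{"x": 0.0012,"y": 0.006,"z": 0.012,"wx": -0.001,"wy": 0,"wz": 0.002,"fingers": 1},{"x": 0.0012,"y": 0.005,"z": 0.012,"wx": -0.001,"wy": 0,"wz": 0.002,"fingers": 1},{"x": 0,"y": 0,"z": 0,"wx": 0,"wy": 0,"wz": 0,"fingers": 1},{"x": 0,"y": 0,"z": 0,"wx": 0,"wy": 0,"wz": 0,"fingers": 1}]}}

```text
clock: 2.33
tool_pos: [0.5165, -0.2542, 0.0188]
eef_rot: [0.868, -0.496, 0.003, -0.003]
contact_force: [0.4, -0.6, -0.8]
opening: 1.005
```

```bash
python3 -c "
from h import *
print(pose()[0]);plan((.5144,-.2537,.005),-59.6,step=.012)"
```

```text
[ 0.51649113 -0.25424225  0.01875949]
yaw now -59.5 rv [-0.4 -0.1  0.1]
{'x': -0.001, 'y': 0.001, 'z': 0.0086, 'wx': -0.0012, 'wy': -0.0004, 'wz': 0.0004}
{'x': -0.001, 'y': 0.001, 'z': 0.0086, 'wx': -0.0012, 'wy': -0.0004, 'wz': 0.0004}
```

Request:
{"fn": "apply_moves", "kwargs": {"series": [{"x": -0.001,"y": 0.001,"z": 0.0085,"wx": -0.001,"wy": 0,"wz": 0,"fingers": 1},{"x": -0.001,"y": 0.001,"z": 0.0075,"wx": -0.001,"wy": 0,"wz": 0,"fingers": 1},{"x": 0,"y": 0,"z": 0,"wx": 0,"wy": 0,"wz": 0,"fingers": 1},{"x": 0,"y": 0,"z": 0,"wx": 0,"wy": 0,"wz": 0,"fingers": 1}]}}

```text
clock: 2.82
tool_pos: [0.5143, -0.2535, 0.0051]
eef_rot: [0.868, -0.496, 0.001, 0.0]
contact_force: [-0.1, -1.0, 0.5]
opening: 1.002
```

Positioned at the drive. Next I close the fingers with 20 N.

Request:
{"fn": "apply_moves", "kwargs": {"force": 20, "series": [{"x": 0,"y": 0,"z": 0,"wx": 0,"wy": 0,"wz": 0,"fingers": -1},{"x": 0,"y": 0,"z": 0,"wx": 0,"wy": 0,"wz": 0,"fingers": -1},{"x": 0,"y": 0,"z": 0,"wx": 0,"wy": 0,"wz": 0,"fingers": -1},{"x": 0,"y": 0,"z": 0,"wx": 0,"wy": 0,"wz": 0,"fingers": -1},{"x": 0,"y": 0,"z": 0,"wx": 0,"wy": 0,"wz": 0,"fingers": -1},{"x": 0,"y": 0,"z": -0.01,"wx": 0,"wy": 0,"wz": 0,"fingers": -1},{"x": 0,"y": 0,"z": -0.02,"wx": 0,"wy": 0,"wz": 0,"fingers": -1},{"x": 0,"y": 0,"z": -0.03,"wx": 0,"wy": 0,"wz": 0,"fingers": -1}]}}

```text
clock: 3.82
tool_pos: [0.5133, -0.253, 0.0546]
eef_rot: [0.868, -0.496, -0.0, 0.0]
contact_force: [-0.0, -0.0, -0.3]
opening: 0.407
```

Run:
```python
from h import *
z=np.load('/tmp/w1.npz');p=z['p'];m0=dict(camera_model('wrist'));m0['world_from_camera']=z['T']
g=p.max(2);k=np.zeros((480,640),np.uint8);k[146:210,259:327]=g[146:210,259:327]<88
k=cv2.morphologyEx(k,cv2.MORPH_OPEN,np.ones((5,5)));nl,L,st,ce=cv2.connectedComponentsWithStats(k)
for i in range(1,nl):
    W=onz(m0,np.argwhere(L==i)[:,::-1],.03)*1000;r=cv2.minAreaRect(W[:,:2].astype(np.float32));print(st[i,4],ce[i],W.mean(0).round(1),r)
# white screws on block at z 43, block edges
print(onz(m0,[(360,101),(391,201)],.043).round(4))
C=cloud(m0,z['d'])
for lo,hi in((.040,.046),(.017,.023)):
    k=(C[...,2]>lo)&(C[...,2]<hi)&(C[...,0]>.52+(.08 if lo>.03 else 0))&(C[...,0]<.72)&(abs(C[...,1]-.03)<.09);Q=C[k];print(len(Q),cv2.minAreaRect((Q[:,:2]*1000).astype(np.float32)))
print(pose()[0]);plan((.62,-.06,.20),-70.3,step=.035)
```

```text
1301 [292.47501922 178.55265181] [597.9  21.4  30. ] ((597.93310546875, 21.184167861938477), (47.189517974853516, 23.345399856567383), 19.66490936279297)
[[0.6563 0.0888 0.043 ]
 [0.6864 0.0037 0.043 ]]
6329 ((659.885498046875, 42.53437805175781), (44.59412384033203, 110.60626220703125), 19.5596866607666)
10538 ((601.3181762695312, 21.839035034179688), (136.3772735595703, 110.07042694091797), 19.510034561157227)
[ 0.51326982 -0.2529843   0.05459068]
yaw now -59.5 rv [ 0.  -0.  10.8]
{'x': -0.0175, 'y': -0.0297, 'z': -0.0227, 'wx': 0.0, 'wy': -0.0, 'wz': 0.0075}
{'x': -0.0182, 'y': -0.0292, 'z': -0.0227, 'wx': 0.0, 'wy': -0.0, 'wz': 0.0075}
{'x': -0.0189, 'y': -0.0288, 'z': -0.0227, 'wx': 0.0, 'wy': -0.0, 'wz': 0.0075}
{'x': -0.0196, 'y': -0.0284, 'z': -0.0227, 'wx': 0.0, 'wy': -0.0, 'wz': 0.0075}
{'x': -0.0202, 'y': -0.0279, 'z': -0.0227, 'wx': 0.0, 'wy': -0.0, 'wz': 0.0075}
{'x': -0.0209, 'y': -0.0274, 'z': -0.0227, 'wx': 0.0, 'wy': -0.0, 'wz': 0.0075}
{'x': -0.0215, 'y': -0.0269, 'z': -0.0227, 'wx': 0.0, 'wy': -0.0, 'wz': 0.0075}
{'x': -0.0221, 'y': -0.0264, 'z': -0.0227, 'wx': 0.0, 'wy': -0.0, 'wz': 0.0075}
```

Request:
{"fn": "apply_moves", "kwargs": {"series": [{"x": -0.0175,"y": -0.03,"z": -0.03,"wx": 0,"wy": 0,"wz": 0.007,"fingers": -1},{"x": -0.018,"y": -0.03,"z": -0.03,"wx": 0,"wy": 0,"wz": 0.007,"fingers": -1},{"x": -0.019,"y": -0.029,"z": -0.03,"wx": 0,"wy": 0,"wz": 0.007,"fingers": -1},{"x": -0.0195,"y": -0.028,"z": -0.025,"wx": 0,"wy": 0,"wz": 0.007,"fingers": -1},{"x": -0.02,"y": -0.028,"z": -0.023,"wx": 0,"wy": 0,"wz": 0.007,"fingers": -1},{"x": -0.021,"y": -0.027,"z": -0.015,"wx": 0,"wy": 0,"wz": 0.007,"fingers": -1},{"x": -0.0215,"y": -0.026,"z": -0.01,"wx": 0,"wy": 0,"wz": 0.007,"fingers": -1},{"x": 0,"y": 0,"z": 0,"wx": 0,"wy": 0,"wz": 0,"fingers": -1}]}}

```text
clock: 4.82
tool_pos: [0.6089, -0.0793, 0.2004]
eef_rot: [0.826, -0.564, 0.004, -0.002]
contact_force: [-0.0, -1.4, -1.0]
opening: 0.405
```

```bash
python3 -c "
from h import *
print(pose()[0]);plan((.5981,.0211,.12),-70.5,step=.03)"
```

```text
[ 0.60892147 -0.0793022   0.2003564 ]
yaw now -68.7 rv [-0.5 -0.2  1.8]
{'x': -0.0244, 'y': -0.0064, 'z': 0.0201, 'wx': -0.0005, 'wy': -0.0002, 'wz': 0.002}
{'x': -0.0245, 'y': -0.0063, 'z': 0.0201, 'wx': -0.0005, 'wy': -0.0002, 'wz': 0.002}
{'x': -0.0245, 'y': -0.0062, 'z': 0.0201, 'wx': -0.0005, 'wy': -0.0002, 'wz': 0.002}
{'x': -0.0245, 'y': -0.0061, 'z': 0.0201, 'wx': -0.0005, 'wy': -0.0002, 'wz': 0.002}
{'x': -0.0245, 'y': -0.0059, 'z': 0.0201, 'wx': -0.0005, 'wy': -0.0002, 'wz': 0.002}
```

Request:
{"fn": "apply_moves", "kwargs": {"series": [{"x": -0.0245,"y": -0.006,"z": 0.01,"wx": -0.001,"wy": 0,"wz": 0.002,"fingers": -1},{"x": -0.0245,"y": -0.006,"z": 0.015,"wx": -0.001,"wy": 0,"wz": 0.002,"fingers": -1},{"x": -0.0245,"y": -0.006,"z": 0.015,"wx": -0.001,"wy": 0,"wz": 0.002,"fingers": -1},{"x": -0.0245,"y": -0.006,"z": 0.015,"wx": 0,"wy": 0,"wz": 0.002,"fingers": -1},{"x": -0.02,"y": -0.006,"z": 0.015,"wx": 0,"wy": 0,"wz": 0.002,"fingers": -1},{"x": 0,"y": 0,"z": 0,"wx": 0,"wy": 0,"wz": 0,"fingers": -1},{"x": 0,"y": 0,"z": 0,"wx": 0,"wy": 0,"wz": 0,"fingers": -1}]}}

```text
clock: 5.7
tool_pos: [0.595, 0.0167, 0.1406]
eef_rot: [0.815, -0.579, 0.001, 0.004]
contact_force: [0.2, -1.1, -0.7]
opening: 0.406
```

Run:
```python
from h import *
P,r,s=pose();print(P);plan((.5981,.0211,.06),-70.5,step=.02)
p,d,m=grab('wrist');save(p,'w3.png');C=cloud(m,d)
k=(C[...,2]>P[2]+.006)&(C[...,2]<P[2]+.018)&(np.hypot(C[...,0]-P[0],C[...,1]-P[1])<.05)&(p.min(2)>70)
Q=C[k];print(len(Q),Q.mean(0),cv2.minAreaRect((Q[:,:2]*1000).astype(np.float32)))
```

```text
[0.59498744 0.01669024 0.14058716]
yaw now -70.8 rv [ 0.3 -0.4 -0.3]
{'x': -0.0009, 'y': -0.0012, 'z': 0.0201, 'wx': 0.0004, 'wy': -0.0004, 'wz': -0.0003}
{'x': -0.0009, 'y': -0.0012, 'z': 0.0201, 'wx': 0.0004, 'wy': -0.0004, 'wz': -0.0003}
{'x': -0.0009, 'y': -0.0012, 'z': 0.0201, 'wx': 0.0004, 'wy': -0.0004, 'wz': -0.0003}
{'x': -0.0008, 'y': -0.0011, 'z': 0.0201, 'wx': 0.0004, 'wy': -0.0004, 'wz': -0.0003}
{'x': -0.0008, 'y': -0.0011, 'z': 0.0201, 'wx': 0.0004, 'wy': -0.0004, 'wz': -0.0003}
9273 [0.59812264 0.01810318 0.14758703] ((594.1962890625, 24.48509979248047), (56.76511001586914, 50.56173324584961), 19.42736053466797)
```

View pics/w3.png

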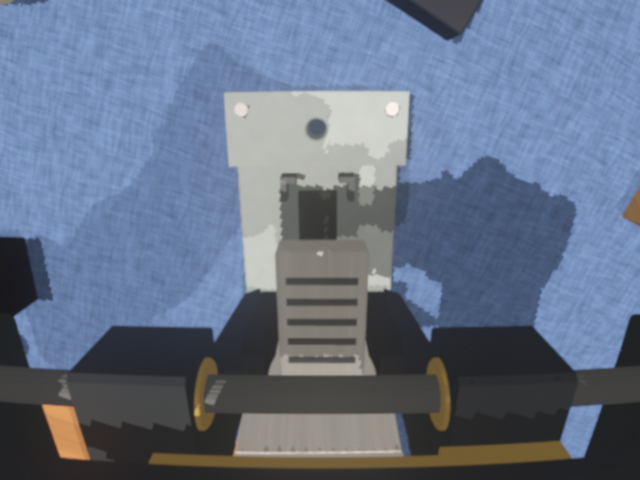

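The drive is held squarely, with its front edge at row 240, columns 277–368. The hole is at (316,128). I'll check the in-hand offset.

Run:
```python
from h import *
P,r,s=pose();m=camera_model('wrist')
ex=np.array([.9426,.3338,0]);ey=np.array([-.3338,.9426,0])
W=onz(m,[(278,240.5),(366,240.5)],P[2]+.011);
for w in W: print('tool rel',r.inv().apply(w-P).round(4))
print('hole',onz(m,[(316,128)],.043),P)
plan((.5981,.0211,.06),-70.5,step=.016)
```

```text
tool rel [-0.0162 -0.0357 -0.0113]
tool rel [ 0.0157 -0.0357 -0.0111]
hole [[0.65996431 0.04308588 0.043     ]] [0.59489666 0.01689641 0.14056007]
yaw now -70.8 rv [ 0.3 -0.4 -0.3]
{'x': -0.0007, 'y': -0.001, 'z': 0.0168, 'wx': 0.0003, 'wy': -0.0003, 'wz': -0.0003}
{'x': -0.0007, 'y': -0.001, 'z': 0.0168, 'wx': 0.0003, 'wy': -0.0003, 'wz': -0.0003}
{'x': -0.0007, 'y': -0.001, 'z': 0.0168, 'wx': 0.0003, 'wy': -0.0003, 'wz': -0.0003}
{'x': -0.0007, 'y': -0.001, 'z': 0.0168, 'wx': 0.0003, 'wy': -0.0003, 'wz': -0.0003}
{'x': -0.0006, 'y': -0.001, 'z': 0.0168, 'wx': 0.0003, 'wy': -0.0003, 'wz': -0.0003}
{'x': -0.0006, 'y': -0.0009, 'z': 0.0168, 'wx': 0.0003, 'wy': -0.0003, 'wz': -0.0003}
```

Run:
```python
from h import *
P,r,s=pose();p,d,m=grab('wrist');C=cloud(m,d)
T=r.inv().apply((C.reshape(-1,3)-P)).reshape(C.shape)
for v in range(232,372,6): print(v,d[v,320].round(4),T[v,320].round(4), T[v,300].round(4),p[v,300])
for v in (250,290):
    row=T[v,260:385]; print([ (260+i,row[i].round(3).tolist()) for i in range(0,125,6)])
```

```text
232 0.2691 [-0.0016 -0.0004  0.112 ] [-0.0154 -0.0004  0.1118] [67 68 67]
238 0.2698 [-0.0016  0.0037  0.1113] [-0.0155  0.0041  0.1123] [75 76 73]
244 0.1556 [-0.0011 -0.0297  0.0021] [-0.009  -0.0301  0.0011] [125 121 115]
250 0.1485 [-0.001  -0.0298 -0.0052] [-0.0087 -0.0297 -0.0049] [124 120 114]
256 0.1463 [-0.001  -0.0285 -0.008 ] [-0.0086 -0.0281 -0.0072] [130 126 120]
262 0.1481 [-0.001  -0.0257 -0.0071] [-0.0085 -0.0262 -0.0083] [131 126 120]
268 0.1494 [-0.001  -0.023  -0.0065] [-0.0087 -0.0228 -0.006 ] [131 126 120]
274 0.1508 [-0.001  -0.0202 -0.006 ] [-0.0087 -0.0204 -0.0065] [131 126 119]
280 0.1499 [-0.001  -0.0184 -0.0075] [-0.0087 -0.0181 -0.0068] [72 72 71]
286 0.152 [-0.001  -0.0153 -0.0063] [-0.0089 -0.0151 -0.0058] [125 121 114]
292 0.1513 [-0.001  -0.0134 -0.0077] [-0.0088 -0.0133 -0.0076] [130 126 119]
298 0.1524 [-0.001  -0.0106 -0.0074] [-0.0089 -0.0102 -0.0066] [107 104  99]
304 0.1536 [-0.001  -0.0078 -0.007 ] [-0.009  -0.0075 -0.0064] [79 77 76]
310 0.1548 [-0.001  -0.005  -0.0067] [-0.009  -0.0044 -0.0056] [130 126 119]
316 0.1558 [-0.001  -0.0022 -0.0066
[... 1354 characters left out ...]
(380, [0.042, 0.016, 0.122])]
[(260, [-0.047, 0.049, 0.122]), (266, [-0.042, 0.049, 0.122]), (272, [-0.038, 0.048, 0.121]), (278, [-0.017, -0.014, -0.007]), (284, [-0.015, -0.014, -0.006]), (290, [-0.013, -0.014, -0.007]), (296, [-0.01, -0.014, -0.006]), (302, [-0.008, -0.014, -0.006]), (308, [-0.006, -0.014, -0.007]), (314, [-0.003, -0.014, -0.007]), (320, [-0.001, -0.014, -0.007]), (326, [0.001, -0.014, -0.007]), (332, [0.004, -0.014, -0.007]), (338, [0.006, -0.014, -0.007]), (344, [0.008, -0.014, -0.007]), (350, [0.011, -0.014, -0.007]), (356, [0.013, -0.014, -0.006]), (362, [0.015, -0.014, -0.008]), (368, [0.034, 0.048, 0.122]), (374, [0.039, 0.049, 0.123]), (380, [0.044, 0.049, 0.122])]
```

The drive is centred in the hand (front face at tool y -30 mm), with its underside about 9 mm below the TCP. It should therefore touch the pad at TCP z of about 0.039. Next I lower it.

Request:
{"fn": "apply_moves", "kwargs": {"series": [{"x": -0.001,"y": -0.001,"z": 0.015,"wx": 0,"wy": 0,"wz": 0,"fingers": -1},{"x": -0.001,"y": -0.001,"z": 0.017,"wx": 0,"wy": 0,"wz": 0,"fingers": -1},{"x": -0.0007,"y": -0.001,"z": 0.017,"wx": 0,"wy": 0,"wz": 0,"fingers": -1},{"x": -0.0007,"y": -0.001,"z": 0.017,"wx": 0,"wy": 0,"wz": 0,"fingers": -1},{"x": -0.0005,"y": -0.001,"z": 0.015,"wx": 0,"wy": 0,"wz": 0,"fingers": -1},{"x": 0,"y": 0,"z": 0,"wx": 0,"wy": 0,"wz": 0,"fingers": -1},{"x": 0,"y": 0,"z": 0,"wx": 0,"wy": 0,"wz": 0,"fingers": -1}]}}

```text
clock: 6.68
tool_pos: [0.598, 0.0187, 0.0709]
eef_rot: [0.814, -0.581, 0.001, 0.004]
contact_force: [0.5, 0.9, -0.7]
opening: 0.404
```

Run:
```python
from h import *
print(pose()[0],pose()[2]['contact_force']);plan((.5981,.0211,.052),-70.5,step=.02)
```

```text
[0.59795045 0.01869016 0.07092242] [ 0.48734188  0.86902449 -0.65211179]
yaw now -71.0 rv [ 0.3 -0.4 -0.5]
{'x': -0.003, 'y': -0.0013, 'z': 0.0236, 'wx': 0.0019, 'wy': -0.0023, 'wz': -0.0027}
```

Request:
{"fn": "apply_moves", "kwargs": {"series": [{"x": -0.0015,"y": -0.0005,"z": 0.01,"wx": 0.001,"wy": -0.001,"wz": -0.0015,"fingers": -1},{"x": -0.0015,"y": -0.0005,"z": 0.01,"wx": 0.001,"wy": -0.001,"wz": -0.0015,"fingers": -1},{"x": 0,"y": 0,"z": 0,"wx": 0,"wy": 0,"wz": 0,"fingers": -1},{"x": 0,"y": 0,"z": 0,"wx": 0,"wy": 0,"wz": 0,"fingers": -1}]}}

```text
clock: 7.18
tool_pos: [0.5985, 0.0213, 0.0547]
eef_rot: [0.817, -0.576, 0.001, -0.001]
contact_force: [0.3, 0.2, -0.5]
opening: 0.405
```

Run:
```python
from h import *
print(pose()[0],pose()[2]['contact_force']);plan((.5981,.0211,.039),-70.5,step=.008)
```

```text
[0.59848718 0.02128498 0.0546767 ] [ 0.29322822  0.20620652 -0.52472783]
yaw now -70.4 rv [-0.1 -0.   0.1]
{'x': 0.0, 'y': 0.0003, 'z': 0.0098, 'wx': -0.0004, 'wy': -0.0001, 'wz': 0.0003}
{'x': 0.0, 'y': 0.0003, 'z': 0.0098, 'wx': -0.0004, 'wy': -0.0001, 'wz': 0.0003}
```

Within 0.5 mm laterally. Lowering the rest in small steps.

Request:
{"fn": "apply_moves", "kwargs": {"series": [{"x": 0,"y": 0.0003,"z": 0.007,"wx": 0,"wy": 0,"wz": 0,"fingers": -1},{"x": 0,"y": 0.0002,"z": 0.006,"wx": 0,"wy": 0,"wz": 0,"fingers": -1},{"x": 0,"y": 0,"z": 0.003,"wx": 0,"wy": 0,"wz": 0,"fingers": -1},{"x": 0,"y": 0,"z": 0,"wx": 0,"wy": 0,"wz": 0,"fingers": -1},{"x": 0,"y": 0,"z": 0,"wx": 0,"wy": 0,"wz": 0,"fingers": -1}]}}

```text
clock: 7.8
tool_pos: [0.5984, 0.0211, 0.0412]
eef_rot: [0.817, -0.576, 0.001, -0.001]
contact_force: [0.2, 0.2, -1.9]
opening: 0.409
```

Request:
{"fn": "apply_moves", "kwargs": {"series": [{"x": 0,"y": 0,"z": 0.002,"wx": 0,"wy": 0,"wz": 0,"fingers": -1},{"x": 0,"y": 0,"z": 0,"wx": 0,"wy": 0,"wz": 0,"fingers": -1},{"x": 0,"y": 0,"z": 0.001,"wx": 0,"wy": 0,"wz": 0,"fingers": -1},{"x": 0,"y": 0,"z": 0,"wx": 0,"wy": 0,"wz": 0,"fingers": -1}]}}

```text
clock: 8.3
tool_pos: [0.5986, 0.0211, 0.0389]
eef_rot: [0.817, -0.576, 0.002, -0.001]
contact_force: [-0.3, 0.0, -1.4]
opening: 0.407
```

Request:
{"fn": "apply_moves", "kwargs": {"series": [{"x": 0,"y": 0,"z": 0.0015,"wx": 0,"wy": 0,"wz": 0,"fingers": -1},{"x": 0,"y": 0,"z": 0.001,"wx": 0,"wy": 0,"wz": 0,"fingers": -1},{"x": 0,"y": 0,"z": 0,"wx": 0,"wy": 0,"wz": 0,"fingers": -1}]}}

```text
clock: 8.68
tool_pos: [0.5988, 0.0211, 0.0378]
eef_rot: [0.817, -0.577, 0.002, -0.001]
contact_force: [-0.5, 1.0, 4.3]
opening: 0.407
```

Contact at +5 N on the pad. Releasing.

Request:
{"fn": "apply_moves", "kwargs": {"series": [{"x": 0,"y": 0,"z": 0,"wx": 0,"wy": 0,"wz": 0,"fingers": 0.3},{"x": 0,"y": 0,"z": 0,"wx": 0,"wy": 0,"wz": 0,"fingers": 0.3},{"x": 0,"y": 0,"z": 0,"wx": 0,"wy": 0,"wz": 0,"fingers": 0.3},{"x": 0,"y": 0,"z": -0.02,"wx": 0,"wy": 0,"wz": 0,"fingers": 0.3},{"x": 0,"y": 0,"z": -0.04,"wx": 0,"wy": 0,"wz": 0,"fingers": 0.3},{"x": 0,"y": -0.02,"z": -0.05,"wx": 0,"wy": 0,"wz": 0,"fingers": 0.3},{"x": 0,"y": -0.02,"z": -0.02,"wx": 0,"wy": 0,"wz": 0,"fingers": 0.3},{"x": 0,"y": 0,"z": 0,"wx": 0,"wy": 0,"wz": 0,"fingers": 0.3}]}}

```text
clock: 9.68
tool_pos: [0.6295, 0.0317, 0.1482]
eef_rot: [0.817, -0.577, 0.003, -0.002]
contact_force: [-0.3, 0.4, 0.5]
opening: 0.653
```

Run:
```python
from h import *
P,r,s=pose();print(P)
p,d,m=grab('wrist');save(p,'w4.png');C=cloud(m,d)
c=np.array([.5981,.0211]);ex=np.array([.9426,.3338]);ey=np.array([-.3338,.9426])
X=(C[...,:2]-c)@ex;Y=(C[...,:2]-c)@ey
k=(C[...,2]>.040)&(C[...,2]<.056)&(X<.034)&(X>-.045)&(abs(Y)<.03)
print(k.sum(),np.percentile(C[k][:,2],[5,50,95]).round(4),X[k].min(),X[k].max(),Y[k].min(),Y[k].max())
A=np.c_[X[k],Y[k],np.ones(k.sum())];print(np.linalg.lstsq(A,C[k][:,2],rcond=None)[0])
# cover plane
k=(X<-.06)&(X>-.13)&(abs(Y)<.035)&(C[...,2]>.07)
print(k.sum()); print(X[k].min(),C[k][:,2].max()); 
if k.sum()>50: print(np.polyfit(C[k][:,2],X[k],1))
```

```text
[0.62952757 0.03171165 0.14824311]
4073 [0.0436 0.0448 0.046 ] -0.029024810182181383 0.03098642039955183 -0.01767679542357742 0.01860400584015675
[-4.22048427e-03 -5.13668422e-05  4.48023464e-02]
4975
-0.07393174226842529 0.1263243062872134
[-0.21082115 -0.04607827]
```

View pics/w4.png

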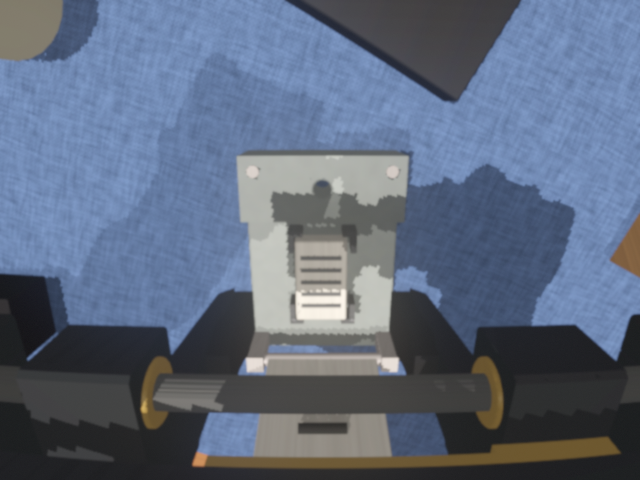

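The picture shows the drive at (321,280), flat between the guides. It is centred within 1 mm, its top is level at about 45 mm, and the jaws are clear. The cover stands at about 1.78 rad. Next I go up and over, to a point behind it, closing the fingers.

Request:
{"fn": "apply_moves", "kwargs": {"series": [{"x": 0,"y": 0,"z": -0.05,"wx": 0,"wy": 0,"wz": 0,"fingers": -1},{"x": 0,"y": 0,"z": -0.05,"wx": 0,"wy": 0,"wz": 0,"fingers": -1},{"x": -0.004,"y": 0.04,"z": -0.02,"wx": 0,"wy": 0,"wz": 0,"fingers": -1},{"x": -0.004,"y": 0.042,"z": 0,"wx": 0,"wy": 0,"wz": 0,"fingers": -1},{"x": -0.004,"y": 0.042,"z": 0,"wx": 0,"wy": 0,"wz": 0,"fingers": -1},{"x": -0.004,"y": 0.042,"z": 0,"wx": 0,"wy": 0,"wz": 0,"fingers": -1},{"x": -0.004,"y": 0.042,"z": 0,"wx": 0,"wy": 0,"wz": 0,"fingers": -1},{"x": 0,"y": 0,"z": 0,"wx": 0,"wy": 0,"wz": 0,"fingers": -1}]}}

```text
clock: 10.72
tool_pos: [0.4479, -0.0132, 0.2399]
eef_rot: [0.816, -0.578, -0.007, 0.006]
contact_force: [0.6, -0.3, 1.3]
opening: 0.008
```

Run:
```python
from h import *
print(pose()[0]);plan((.466,-.010,.155),-70.5)
```

```text
[ 0.44794108 -0.0132457   0.23988601]
yaw now -70.7 rv [ 1.1  0.2 -0.2]
{'x': 0.002, 'y': -0.0123, 'z': 0.0528, 'wx': 0.0029, 'wy': 0.0006, 'wz': -0.0005}
{'x': 0.0019, 'y': -0.0118, 'z': 0.0529, 'wx': 0.0029, 'wy': 0.0006, 'wz': -0.0005}
```

Request:
{"fn": "apply_moves", "kwargs": {"series": [{"x": 0.001,"y": -0.004,"z": 0.03,"wx": 0.003,"wy": 0,"wz": 0,"fingers": -1},{"x": 0.001,"y": -0.004,"z": 0.035,"wx": 0.003,"wy": 0,"wz": 0,"fingers": -1},{"x": 0,"y": 0,"z": 0.03,"wx": 0,"wy": 0,"wz": 0,"fingers": -1},{"x": 0,"y": 0,"z": 0,"wx": 0,"wy": 0,"wz": 0,"fingers": -1},{"x": 0,"y": -0.02,"z": 0,"wx": 0,"wy": 0,"wz": 0,"fingers": -1},{"x": 0,"y": -0.02,"z": 0,"wx": 0,"wy": 0,"wz": 0,"fingers": -1},{"x": 0,"y": -0.02,"z": 0,"wx": 0,"wy": 0,"wz": 0,"fingers": -1}]}}

```text
clock: 11.6
tool_pos: [0.5013, 0.0034, 0.1621]
eef_rot: [0.815, -0.579, -0.001, -0.001]
contact_force: [-0.8, -0.1, 0.3]
opening: 0.004
```

Request:
{"fn": "apply_moves", "kwargs": {"series": [{"x": 0,"y": -0.02,"z": 0.001,"wx": 0,"wy": 0,"wz": 0,"fingers": -1},{"x": 0,"y": -0.02,"z": 0.001,"wx": 0,"wy": 0,"wz": 0,"fingers": -1},{"x": 0,"y": -0.02,"z": 0.001,"wx": 0,"wy": 0,"wz": 0,"fingers": -1},{"x": 0,"y": -0.02,"z": 0.002,"wx": 0,"wy": 0,"wz": 0,"fingers": -1}]}}

```text
clock: 12.1
tool_pos: [0.5641, 0.0253, 0.1613]
eef_rot: [0.816, -0.579, -0.001, -0.001]
contact_force: [-0.8, -0.6, -0.9]
opening: 0.005
```

Request:
{"fn": "apply_moves", "kwargs": {"series": [{"x": 0,"y": -0.02,"z": 0.002,"wx": 0,"wy": 0,"wz": 0,"fingers": -1},{"x": 0,"y": -0.02,"z": 0.002,"wx": 0,"wy": 0,"wz": 0,"fingers": -1},{"x": 0,"y": -0.02,"z": 0.002,"wx": 0,"wy": 0,"wz": 0,"fingers": -1},{"x": 0,"y": -0.02,"z": 0.002,"wx": 0,"wy": 0,"wz": 0,"fingers": -1}]}}

```text
clock: 12.6
tool_pos: [0.6277, 0.0475, 0.1583]
eef_rot: [0.816, -0.578, 0.0, -0.002]
contact_force: [-0.7, -0.3, 0.7]
opening: 0.008
```

Request:
{"fn": "apply_moves", "kwargs": {"series": [{"x": 0,"y": -0.02,"z": 0.003,"wx": 0,"wy": 0,"wz": 0,"fingers": -1},{"x": 0,"y": 0,"z": -0.02,"wx": 0,"wy": 0,"wz": 0,"fingers": -1},{"x": 0,"y": 0,"z": -0.04,"wx": 0,"wy": 0,"wz": 0,"fingers": -1},{"x": 0,"y": 0,"z": -0.04,"wx": 0,"wy": 0,"wz": 0,"fingers": -1},{"x": 0,"y": 0,"z": 0,"wx": 0,"wy": 0,"wz": 0,"fingers": 0}]}}

```text
clock: 13.22
tool_pos: [0.6432, 0.0524, 0.2443]
eef_rot: [0.816, -0.578, 0.002, -0.003]
contact_force: [0.5, 0.5, -0.5]
opening: 0.094
```

Run:
```python
from h import *
print(pose()[0]);plan((.469,.2575,.16),-70.5)
p,d,m=grab('side');save(p,'s2.png');C=cloud(m,d)
c=np.array([.5981,.0211]);ex=np.array([.9426,.3338]);ey=np.array([-.3338,.9426])
X=(C[...,:2]-c)@ex;Y=(C[...,:2]-c)@ey
k=(X>-.05)&(X<.085)&(abs(Y)<.037)&(C[...,2]>.05)&(C[...,2]<.16)&(p.min(2)>90)
print(k.sum(),np.polyfit(X[k],C[k][:,2],1),C[k][:,2].max())
```

```text
[0.64320338 0.05238606 0.2443052 ]
yaw now -70.6 rv [-0.4 -0.  -0.1]
{'x': -0.0449, 'y': 0.0173, 'z': 0.0149, 'wx': -0.0003, 'wy': -0.0, 'wz': -0.0001}
{'x': -0.0449, 'y': 0.0173, 'z': 0.0149, 'wx': -0.0003, 'wy': -0.0, 'wz': -0.0001}
{'x': -0.0449, 'y': 0.0172, 'z': 0.015, 'wx': -0.0003, 'wy': -0.0, 'wz': -0.0001}
{'x': -0.0449, 'y': 0.0172, 'z': 0.015, 'wx': -0.0003, 'wy': -0.0, 'wz': -0.0001}
{'x': -0.0449, 'y': 0.0172, 'z': 0.015, 'wx': -0.0003, 'wy': -0.0, 'wz': -0.0001}
{'x': -0.0449, 'y': 0.0172, 'z': 0.015, 'wx': -0.0003, 'wy': -0.0, 'wz': -0.0001}
{'x': -0.0449, 'y': 0.0171, 'z': 0.015, 'wx': -0.0003, 'wy': -0.0, 'wz': -0.0001}
1708 [0.0755413  0.05647312] 0.06503936910987262
```

View pics/s2.png

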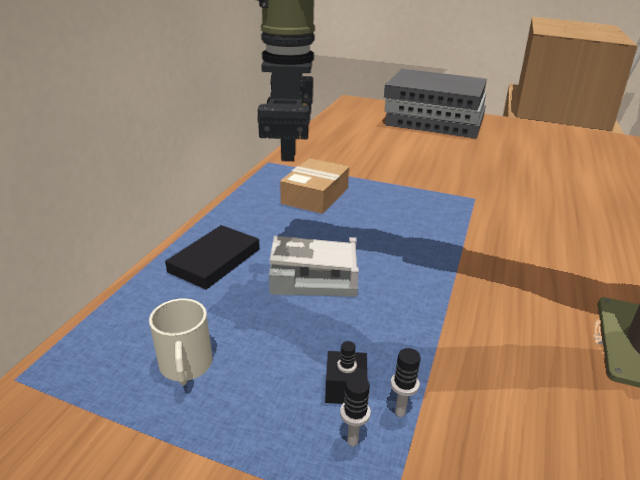

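The cover has sunk to 0.075 rad and rests on the drive, with nothing else disturbed. Next I approach the pin with jaw yaw -129°, which keeps the gripper body clear of the two large pins.

Run:
```python
from h import *
z=np.load('/tmp/side.npz');C=cloud(camera_model('side'),z['d']);z=np.load('/tmp/scene.npz');C2=cloud(camera_model('scene'),z['d'])
for P in(C,C2):
  k=(P[...,0]<.47)&(P[...,0]>.36)&(P[...,1]>.23)&(P[...,1]<.38)&(P[...,2]>.095)&(P[...,2]<.15);Q=P[k]
  n,lab,ctr=cv2.kmeans(Q[:,:2].astype(np.float32),2,None,(3,20,.0001),3,0)
  print(ctr,Q[:,2].max())
print(pose()[2]['q'][6]);plan((.469,.2575,.19),-129)
```

```text
[[0.38358814 0.27915752]
 [0.42939928 0.34634468]] 0.11321278263128448
[[0.39122438 0.273155  ]
 [0.4370676  0.33859453]] 0.11437952752155123
-1.2019486703437319
yaw now -70.6 rv [-0.2  0.1 58.4]
{'x': -0.0448, 'y': 0.0171, 'z': 0.0094, 'wx': -0.0001, 'wy': 0.0001, 'wz': 0.0463}
{'x': -0.0418, 'y': 0.0234, 'z': 0.0094, 'wx': -0.0001, 'wy': 0.0001, 'wz': 0.0463}
{'x': -0.038, 'y': 0.0292, 'z': 0.0094, 'wx': -0.0001, 'wy': 0.0001, 'wz': 0.0463}
{'x': -0.0334, 'y': 0.0344, 'z': 0.0094, 'wx': -0.0001, 'wy': 0.0001, 'wz': 0.0463}
{'x': -0.028, 'y': 0.0389, 'z': 0.0094, 'wx': -0.0001, 'wy': 0.0001, 'wz': 0.0463}
{'x': -0.0221, 'y': 0.0425, 'z': 0.0094, 'wx': -0.0001, 'wy': 0.0001, 'wz': 0.0463}
{'x': -0.0157, 'y': 0.0453, 'z': 0.0094, 'wx': -0.0001, 'wy': 0.0001, 'wz': 0.0463}
```

q7 would reach about -2.7 with -129°, which is out of range, so I'll use the equivalent yaw of +51°.

Run:
```python
from h import *
plan((.469,.2575,.20),51,n=14)
```

```text
yaw now -70.6 rv [  -0.2   -0.2 -121.6]
{'x': -0.0224, 'y': 0.0085, 'z': 0.0038, 'wx': -0.0001, 'wy': -0.0001, 'wz': -0.0483}
{'x': -0.0234, 'y': 0.0051, 'z': 0.0038, 'wx': -0.0001, 'wy': -0.0001, 'wz': -0.0483}
{'x': -0.0239, 'y': 0.0015, 'z': 0.0038, 'wx': -0.0001, 'wy': -0.0001, 'wz': -0.0483}
{'x': -0.0239, 'y': -0.0022, 'z': 0.0038, 'wx': -0.0001, 'wy': -0.0001, 'wz': -0.0483}
{'x': -0.0233, 'y': -0.0058, 'z': 0.0038, 'wx': -0.0001, 'wy': -0.0001, 'wz': -0.0483}
{'x': -0.0221, 'y': -0.0092, 'z': 0.0038, 'wx': -0.0001, 'wy': -0.0001, 'wz': -0.0483}
{'x': -0.0205, 'y': -0.0124, 'z': 0.0038, 'wx': -0.0001, 'wy': -0.0001, 'wz': -0.0483}
{'x': -0.0184, 'y': -0.0154, 'z': 0.0038, 'wx': -0.0001, 'wy': -0.0001, 'wz': -0.0483}
{'x': -0.0158, 'y': -0.018, 'z': 0.0038, 'wx': -0.0001, 'wy': -0.0001, 'wz': -0.0483}
{'x': -0.0129, 'y': -0.0202, 'z': 0.0038, 'wx': -0.0001, 'wy': -0.0001, 'wz': -0.0483}
{'x': -0.0097, 'y': -0.0219, 'z': 0.0038, 'wx': -0.0001, 'wy': -0.0001, 'wz': -0.0483}
{'x': -0.0063, 'y': -0.0231, 'z': 0.0038, 'wx': -0.0001, 'wy': -0.0001, 'wz': -0.0483}
{'x': -0.0027, 'y': -0.0238, 'z': 0.0038, 'wx': -0.0001, 'wy': -0.0001, 'wz': -0.0483}
{'x': 0.0009, 'y': -0.0239, 'z': 0.0038, 'wx': -0.0001, 'wy': -0.0001, 'wz': -0.0483}
```

Request:
{"fn": "apply_moves", "kwargs": {"series": [{"x": -0.0225,"y": 0.0085,"z": 0.003,"wx": 0,"wy": 0,"wz": -0.048,"fingers": 0},{"x": -0.0235,"y": 0.005,"z": 0.003,"wx": 0,"wy": 0,"wz": -0.048,"fingers": 0},{"x": -0.024,"y": 0.0015,"z": 0.003,"wx": 0,"wy": 0,"wz": -0.048,"fingers": 0},{"x": -0.024,"y": -0.002,"z": 0.003,"wx": 0,"wy": 0,"wz": -0.048,"fingers": 0},{"x": -0.0235,"y": -0.006,"z": 0.003,"wx": 0,"wy": 0,"wz": -0.048,"fingers": 0},{"x": -0.022,"y": -0.009,"z": 0.003,"wx": 0,"wy": 0,"wz": -0.048,"fingers": 0},{"x": -0.0205,"y": -0.0125,"z": 0.003,"wx": 0,"wy": 0,"wz": -0.048,"fingers": 0},{"x": -0.0185,"y": -0.0155,"z": 0.003,"wx": 0,"wy": 0,"wz": -0.048,"fingers": 0}]}}

```text
clock: 14.28
tool_pos: [0.5299, 0.1672, 0.2178]
eef_rot: [1.0, 0.005, -0.006, 0.003]
contact_force: [0.1, -0.4, -0.7]
opening: 0.501
```

Request:
{"fn": "apply_moves", "kwargs": {"series": [{"x": -0.016,"y": -0.018,"z": 0.003,"wx": 0,"wy": 0,"wz": -0.048,"fingers": 0},{"x": -0.013,"y": -0.02,"z": 0.003,"wx": 0,"wy": 0,"wz": -0.048,"fingers": 0},{"x": -0.0095,"y": -0.022,"z": 0.003,"wx": 0,"wy": 0,"wz": -0.048,"fingers": 0},{"x": -0.006,"y": -0.023,"z": 0.003,"wx": 0,"wy": 0,"wz": -0.048,"fingers": 0},{"x": 0,"y": -0.024,"z": 0.003,"wx": 0,"wy": 0,"wz": -0.03,"fingers": 0},{"x": 0,"y": 0,"z": 0,"wx": 0,"wy": 0,"wz": 0,"fingers": 0},{"x": 0,"y": 0,"z": 0,"wx": 0,"wy": 0,"wz": 0,"fingers": 0}]}}

```text
clock: 15.15
tool_pos: [0.4585, 0.2386, 0.2023]
eef_rot: [0.934, 0.358, -0.013, 0.001]
contact_force: [1.0, -0.1, -0.6]
opening: 0.497
```

Run:
```python
from h import *
P,r,s=pose();print(P,s['q'].round(2))
p,d,m=grab('wrist');save(p,'w5.png');C=cloud(m,d)
for lo,hi in((.075,.09),(.043,.049)):
  k=(abs(C[...,0]-.469)<.045)&(abs(C[...,1]-.2575)<.045)&(C[...,2]>lo)&(C[...,2]<hi);Q=C[k];print(len(Q),np.median(Q,0),cv2.minAreaRect((Q[:,:2]*1000).astype(np.float32)),cv2.minEnclosingCircle((Q[:,:2]*1000).astype(np.float32)))
k=((abs(C[...,0]-.469)<.03)&(abs(C[...,1]-.2575)<.03)&(C[...,2]>.043)&(C[...,2]<.056)&(p.min(2)>110)).astype(np.uint8)
if k.sum()>20:
  W=onz(m,np.argwhere(k>0)[:,::-1],.050);print('collar',k.sum(),cv2.minEnclosingCircle((W[:,:2]*1000).astype(np.float32)))
plan((.469,.2575,.11),51,step=.03)
```

```text
[0.45846699 0.23859173 0.20230878] [-0.38  0.62 -0.3   1.9   0.27  0.69 -0.11]
649 [0.46750085 0.2593542  0.08288883] ((468.1375427246094, 258.8888854980469), (19.196313858032227, 19.28276824951172), 69.06759643554688) ((468.26104736328125, 258.9205322265625), 10.066609382629395)
3945 [0.46437397 0.26305503 0.0450222 ] ((468.574462890625, 258.69427490234375), (56.33695602416992, 56.668914794921875), 17.44474983215332) ((468.6353454589844, 258.9501647949219), 39.508384704589844)
collar 288 ((467.66375732421875, 259.8729248046875), 13.431513786315918)
yaw now 42.0 rv [-0.5  1.4 -9. ]
{'x': 0.0071, 'y': -0.002, 'z': 0.0287, 'wx': -0.0007, 'wy': 0.002, 'wz': -0.0125}
{'x': 0.007, 'y': -0.0017, 'z': 0.0287, 'wx': -0.0007, 'wy': 0.002, 'wz': -0.0125}
{'x': 0.0069, 'y': -0.0015, 'z': 0.0288, 'wx': -0.0007, 'wy': 0.002, 'wz': -0.0125}
{'x': 0.0068, 'y': -0.0013, 'z': 0.0288, 'wx': -0.0007, 'wy': 0.002, 'wz': -0.0125}
```

View pics/w5.png

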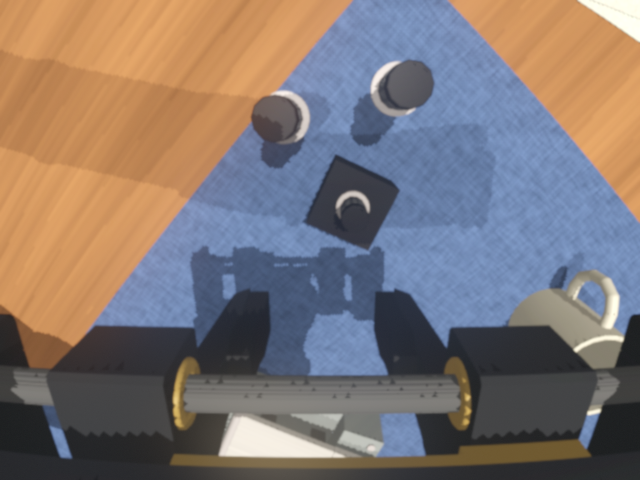

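The knob at (353,213) lies at (0.4682,0.2588) with radius 10 mm, in the stand (56 mm square). Both big pins sit well to the far side. Next I go above it.

Request:
{"fn": "apply_moves", "kwargs": {"series": [{"x": 0.0075,"y": -0.002,"z": 0.02,"wx": 0,"wy": 0.002,"wz": -0.0125,"fingers": 0},{"x": 0.0075,"y": -0.002,"z": 0.025,"wx": 0,"wy": 0.002,"wz": -0.0125,"fingers": 0},{"x": 0.007,"y": -0.002,"z": 0.025,"wx": 0,"wy": 0.002,"wz": -0.0125,"fingers": 0},{"x": 0.006,"y": -0.002,"z": 0.02,"wx": 0,"wy": 0.002,"wz": 0,"fingers": 0},{"x": 0,"y": 0,"z": 0,"wx": 0,"wy": 0,"wz": 0,"fingers": 0},{"x": 0,"y": 0,"z": 0,"wx": 0,"wy": 0,"wz": 0,"fingers": 0}]}}

```text
clock: 15.95
tool_pos: [0.4738, 0.2551, 0.1291]
eef_rot: [0.913, 0.408, 0.001, -0.002]
contact_force: [-0.0, 0.4, -0.0]
opening: 0.496
```

Run:
```python
from h import *
print(pose()[0]);plan((.4682,.2588,.10),51,n=2)
```

```text
[0.47382881 0.25508558 0.1291459 ]
yaw now 48.2 rv [-0.2 -0.2 -2.8]
{'x': -0.0007, 'y': -0.0041, 'z': 0.0182, 'wx': -0.0005, 'wy': -0.0006, 'wz': -0.0079}
{'x': -0.0005, 'y': -0.0042, 'z': 0.0182, 'wx': -0.0005, 'wy': -0.0006, 'wz': -0.0079}
```

Request:
{"fn": "apply_moves", "kwargs": {"series": [{"x": -0.0007,"y": -0.004,"z": 0.014,"wx": 0,"wy": 0,"wz": -0.005,"fingers": 0},{"x": -0.0005,"y": -0.004,"z": 0.014,"wx": 0,"wy": 0,"wz": -0.005,"fingers": 0},{"x": 0,"y": 0,"z": 0,"wx": 0,"wy": 0,"wz": 0,"fingers": 0},{"x": 0,"y": 0,"z": 0,"wx": 0,"wy": 0,"wz": 0,"fingers": 0}]}}

```text
clock: 16.45
tool_pos: [0.4686, 0.2588, 0.1063]
eef_rot: [0.906, 0.423, 0.002, -0.002]
contact_force: [0.3, 0.8, 0.3]
opening: 0.499
```

Run:
```python
from h import *
print(pose()[0]);plan((.4682,.2588,.055),50,step=.013)
```

```text
[0.46858714 0.25875601 0.10630237]
yaw now 50.0 rv [-0.1 -0.3  0. ]
{'x': -0.0001, 'y': -0.0001, 'z': 0.016, 'wx': -0.0002, 'wy': -0.0004, 'wz': 0.0001}
{'x': -0.0001, 'y': -0.0001, 'z': 0.016, 'wx': -0.0002, 'wy': -0.0004, 'wz': 0.0001}
{'x': -0.0001, 'y': -0.0001, 'z': 0.016, 'wx': -0.0002, 'wy': -0.0004, 'wz': 0.0001}
{'x': -0.0001, 'y': -0.0001, 'z': 0.016, 'wx': -0.0002, 'wy': -0.0004, 'wz': 0.0001}
```

Request:
{"fn": "apply_moves", "kwargs": {"series": [{"x": 0,"y": 0,"z": 0.014,"wx": 0,"wy": 0,"wz": 0,"fingers": 0},{"x": 0,"y": 0,"z": 0.015,"wx": 0,"wy": 0,"wz": 0,"fingers": 0},{"x": 0,"y": 0,"z": 0.015,"wx": 0,"wy": 0,"wz": 0,"fingers": 0},{"x": 0,"y": 0,"z": 0.012,"wx": 0,"wy": 0,"wz": 0,"fingers": 0},{"x": 0,"y": 0,"z": 0,"wx": 0,"wy": 0,"wz": 0,"fingers": 0},{"x": 0,"y": 0,"z": 0,"wx": 0,"wy": 0,"wz": 0,"fingers": 0}]}}

```text
clock: 17.2
tool_pos: [0.4687, 0.2589, 0.0579]
eef_rot: [0.906, 0.423, 0.001, -0.002]
contact_force: [-0.2, 0.0, -0.2]
opening: 0.502
```

Run:
```python
from h import *
print(pose()[0]);plan((.4682,.2588,.055),50,step=.013)
```

```text
[0.46866469 0.25890898 0.05791586]
yaw now 50.0 rv [-0.1 -0.2  0. ]
{'x': -0.0005, 'y': -0.0003, 'z': 0.0036, 'wx': -0.0008, 'wy': -0.0014, 'wz': 0.0002}
```

Request:
{"fn": "apply_moves", "kwargs": {"force": 45, "series": [{"x": -0.0005,"y": 0,"z": 0.0025,"wx": 0,"wy": -0.001,"wz": 0,"fingers": 0},{"x": 0,"y": 0,"z": 0,"wx": 0,"wy": 0,"wz": 0,"fingers": -1},{"x": 0,"y": 0,"z": 0,"wx": 0,"wy": 0,"wz": 0,"fingers": -1},{"x": 0,"y": 0,"z": 0,"wx": 0,"wy": 0,"wz": 0,"fingers": -1},{"x": 0,"y": 0,"z": 0,"wx": 0,"wy": 0,"wz": 0,"fingers": -1},{"x": 0,"y": 0,"z": 0,"wx": 0,"wy": 0,"wz": 0,"fingers": -1}]}}

```text
clock: 17.95
tool_pos: [0.4689, 0.2588, 0.0567]
eef_rot: [0.906, 0.423, 0.001, -0.001]
contact_force: [0.1, -0.4, 0.3]
opening: 0.216
```

The knob is gripped (19 mm). Lifting straight up.

Request:
{"fn": "apply_moves", "kwargs": {"series": [{"x": 0,"y": 0,"z": -0.01,"wx": 0,"wy": 0,"wz": 0,"fingers": -1},{"x": 0,"y": 0,"z": -0.02,"wx": 0,"wy": 0,"wz": 0,"fingers": -1},{"x": 0,"y": 0,"z": -0.02,"wx": 0,"wy": 0,"wz": 0,"fingers": -1},{"x": 0,"y": 0,"z": -0.025,"wx": 0,"wy": 0,"wz": 0,"fingers": -1},{"x": 0,"y": 0,"z": -0.03,"wx": 0,"wy": 0,"wz": 0,"fingers": -1},{"x": 0,"y": 0,"z": -0.03,"wx": 0,"wy": 0,"wz": 0,"fingers": -1},{"x": 0,"y": 0,"z": 0,"wx": 0,"wy": 0,"wz": 0,"fingers": -1}]}}

```text
clock: 18.82
tool_pos: [0.4694, 0.2586, 0.1739]
eef_rot: [0.906, 0.423, 0.003, -0.002]
contact_force: [-0.6, -0.3, -1.8]
opening: 0.21
```

Run:
```python
from h import *
print(pose()[0],pose()[2]['opening'],pose()[2]['q'].round(2));plan((.6585,.0425,.17),60,step=.035)
```

```text
[0.46942524 0.25861333 0.17389793] 0.2100427221601431 [-0.4   0.68 -0.31  1.9   0.34  0.61 -0.05]
yaw now 50.0 rv [  0.   -0.4 -10. ]
{'x': -0.0061, 'y': 0.0394, 'z': 0.0005, 'wx': 0.0, 'wy': -0.0002, 'wz': -0.0062}
{'x': -0.0069, 'y': 0.0393, 'z': 0.0005, 'wx': 0.0, 'wy': -0.0002, 'wz': -0.0062}
{'x': -0.0076, 'y': 0.0391, 'z': 0.0005, 'wx': 0.0, 'wy': -0.0002, 'wz': -0.0062}
{'x': -0.0084, 'y': 0.039, 'z': 0.0005, 'wx': 0.0, 'wy': -0.0002, 'wz': -0.0062}
{'x': -0.0092, 'y': 0.0388, 'z': 0.0005, 'wx': 0.0, 'wy': -0.0002, 'wz': -0.0062}
{'x': -0.0099, 'y': 0.0386, 'z': 0.0005, 'wx': 0.0, 'wy': -0.0002, 'wz': -0.0062}
{'x': -0.0107, 'y': 0.0384, 'z': 0.0005, 'wx': 0.0, 'wy': -0.0002, 'wz': -0.0062}
{'x': -0.0114, 'y': 0.0382, 'z': 0.0005, 'wx': 0.0, 'wy': -0.0002, 'wz': -0.0062}
{'x': -0.0121, 'y': 0.038, 'z': 0.0005, 'wx': 0.0, 'wy': -0.0002, 'wz': -0.0062}
```

Request:
{"fn": "apply_moves", "kwargs": {"series": [{"x": -0.004,"y": 0.03,"z": 0,"wx": 0,"wy": 0,"wz": 0,"fingers": -1},{"x": -0.0055,"y": 0.042,"z": 0,"wx": 0,"wy": 0,"wz": 0,"fingers": -1},{"x": -0.0055,"y": 0.042,"z": 0,"wx": 0,"wy": 0,"wz": 0,"fingers": -1},{"x": -0.0055,"y": 0.042,"z": 0,"wx": 0,"wy": 0,"wz": 0,"fingers": -1},{"x": -0.0055,"y": 0.042,"z": 0,"wx": 0,"wy": 0,"wz": 0,"fingers": -1},{"x": -0.0055,"y": 0.042,"z": 0,"wx": 0,"wy": 0,"wz": 0,"fingers": -1},{"x": -0.0055,"y": 0.042,"z": 0,"wx": 0,"wy": 0,"wz": 0,"fingers": -1},{"x": -0.0055,"y": 0.042,"z": 0,"wx": 0,"wy": 0,"wz": 0,"fingers": -1}]}}

```text
clock: 19.82
tool_pos: [0.6462, 0.0628, 0.1686]
eef_rot: [0.904, 0.427, -0.002, -0.003]
contact_force: [-0.5, 0.6, -0.7]
opening: 0.214
```

Request:
{"fn": "apply_moves", "kwargs": {"series": [{"x": -0.0055,"y": 0.04,"z": 0,"wx": 0,"wy": 0,"wz": 0,"fingers": -1},{"x": -0.0055,"y": 0.04,"z": 0,"wx": 0,"wy": 0,"wz": 0,"fingers": -1},{"x": -0.003,"y": 0.02,"z": 0,"wx": 0,"wy": 0,"wz": 0,"fingers": -1},{"x": 0,"y": 0,"z": 0,"wx": 0,"wy": 0,"wz": 0,"fingers": -1},{"x": 0,"y": 0,"z": 0,"wx": 0,"wy": 0,"wz": 0,"fingers": -1}]}}

```text
clock: 20.45
tool_pos: [0.6999, -0.0024, 0.1626]
eef_rot: [0.905, 0.425, -0.006, -0.004]
contact_force: [0.2, 0.4, -0.1]
opening: 0.215
```

Run:
```python
from h import *
P,r,s=pose();print(P,r.as_quat().round(3))
p,d,m=grab('wrist');np.savez('/tmp/w6',p=p,d=d);K=np.array(m['camera_matrix']);T=np.array(m['world_from_camera'])
q=np.linalg.inv(T)@np.array([.6595,.0425,.061,1]);q=np.array([[q[0],-q[1],-q[2]]])
uv=cv2.projectPoints(q,np.zeros(3),np.zeros(3),K,np.array(m['dist_coeffs']))[0].ravel();print(uv)
u,v=uv.round().astype(int);w=26
C=cloud(m,d);g=p.max(2)
sub=np.s_[max(v-w,0):v+w,max(u-w,0):u+w];print(np.percentile(g[sub],[1,5,20,50]))
cv2.drawMarker(p,(int(u),int(v)),(255,0,0),0,10);save(p,'w6.png')
plan((.6590,.0425,.17),50,step=.03)
```

```text
[ 0.69991559 -0.00243729  0.16261148] [ 0.905  0.425 -0.006 -0.004]
[335.82616282 146.9773941 ]
[105. 111. 216. 221.]
yaw now 50.3 rv [-0.6  0.4  0.3]
{'x': 0.0035, 'y': -0.0251, 'z': -0.0028, 'wx': -0.0012, 'wy': 0.0008, 'wz': 0.0006}
{'x': 0.0035, 'y': -0.0251, 'z': -0.0029, 'wx': -0.0012, 'wy': 0.0008, 'wz': 0.0006}
{'x': 0.0035, 'y': -0.0251, 'z': -0.003, 'wx': -0.0012, 'wy': 0.0008, 'wz': 0.0006}
```

View pics/w6.png

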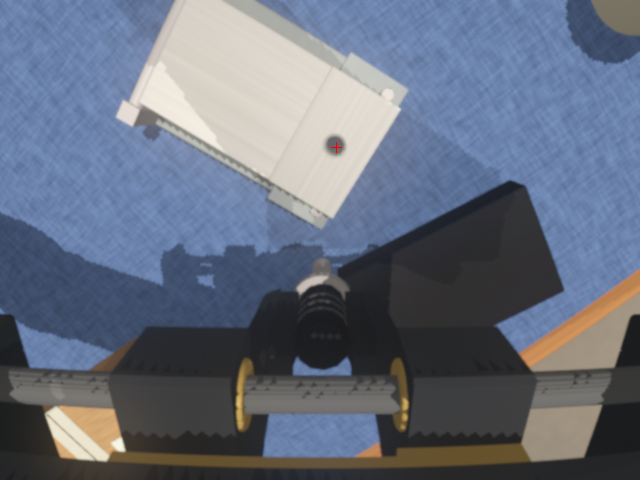

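Pic count is 9. The hole is at (335,145), 2 px from the prediction. The pin hangs upright, with its tip at about (322,263) and its collar at about (322,288). Next I compute the hole and the pin offset in the hand.

Run:
```python
from h import *
P,r,s=pose();m=camera_model('wrist');z=np.load('/tmp/w6.npz');p=z['p'];g=p.max(2).astype(int)
k=np.zeros((480,640),np.uint8);k[125:168,315:358]=g[125:168,315:358]<170
nl,L,st,ce=cv2.connectedComponentsWithStats(k)
i=1+np.argmax(st[1:,4]);W=onz(m,np.argwhere(L==i)[:,::-1],.061)*1000
print(st[i],ce[i],W.mean(0).round(1),cv2.minAreaRect(W[:,:2].astype(np.float32)))
for v in range(254,306,4): print(v,g[v,290:356:3])
C=cloud(m,z['d'])
T=r.inv().apply(C.reshape(-1,3)-P).reshape(C.shape)
for nm,lo,hi in(('knob',-.036,.004),('collar',.004,.0125),('shaft',.014,.06)):
    k=(abs(T[...,0])<.02)&(abs(T[...,1])<.03)&(T[...,2]>lo)&(T[...,2]<hi)
    if nm=='shaft': k&=abs(T[...,0])<.009
    Q=T[k]
    if len(Q): print(nm,len(Q),Q.min(0).round(4),Q.max(0).round(4),np.median(Q,0).round(4))
```

```text
[325 136  20  20 313] [334.56549521 145.11821086] [658.1  42.5  61. ] ((658.247802734375, 42.339813232421875), (11.84514045715332, 11.651995658874512), 50.48579406738281)
254 [111 112 111 113 111 112 108 113 118 116 115 137 162 163 169 170 165 152
 155 155 133 118]
258 [112 112 112 109 110 108 110 111 113 112 113 113 107 111 110 109 109 106
 109 107 107 107]
262 [107 113 115 107 111 116 111 111 101 110 119 125 107 105 109 108 110 114
 109  97  67  49]
266 [115 110 110 112 105 105 113 112  98 103 101 111 101  98 127 132 130 114
  54  46  46  45]
270 [114 114 109 104 105 106 108 106  98 100 101 101 101  99 110 110  56  46
  45  45  44  44]
274 [112 112 106 105 107 109 106 111 122 114 131 125 124 113 102 106  60  42
  44  43  45  46]
278 [102 104 110 108 102 109 150 186 197 200 200 196 173 112 105 104  95  62
  46  47  47  46]
282 [101 101 105 102 166 194 199 200 200 194 183 125 106 106 108 107 108 102
  84  54  46  46]
286 [100 101 109 184 196 197 179 110  75  48  44  43  43  43  66 101 107 108
 107  85  51  44]
290 [ 92  87 112 187 192 137  44  40  40  43  40  40  40  39  39  41  81 107
 104  92  51  43]
294 [ 47  47  48 113  75  39  42  54  69  63  60  65  55  51  47  38  37  71
  86  41  38  38]
298 [46 45 45 61 41 47 47 49 41 42 46 46 42 40 36 47 47 40 75 39 38 37]
302 [42 44 44 41 49 40 51 67 60 45 49 48 64 60 49 43 39 45 37 39 37 37]
knob 7003 [-0.02   -0.0117 -0.036 ] [0.02   0.0096 0.004 ] [ 0.0003 -0.009  -0.0232]
collar 761 [-0.0116 -0.0138  0.004 ] [ 0.0127 -0.0013  0.0123] [ 0.0007 -0.0098  0.0078]
shaft 235 [-0.0045 -0.0059  0.029 ] [ 0.0051 -0.0002  0.0502] [ 0.0003 -0.0045  0.04  ]
```

The pin is centred in the hand within 0.5 mm and vertical. The cover hole is at (0.6581,0.0424) and the cradle hole at (0.659,0.0425). Target TCP is (0.6586,0.0422).

```bash
python3 -c "
from h import *
plan((.6586,.0422,.145),50,step=.021)"
```

```text
yaw now 50.3 rv [-0.6  0.4  0.3]
{'x': 0.0026, 'y': -0.0188, 'z': 0.0057, 'wx': -0.0009, 'wy': 0.0006, 'wz': 0.0004}
{'x': 0.0025, 'y': -0.0188, 'z': 0.0057, 'wx': -0.0009, 'wy': 0.0006, 'wz': 0.0004}
{'x': 0.0025, 'y': -0.0188, 'z': 0.0056, 'wx': -0.0009, 'wy': 0.0006, 'wz': 0.0004}
{'x': 0.0024, 'y': -0.0188, 'z': 0.0056, 'wx': -0.0009, 'wy': 0.0006, 'wz': 0.0004}
```

Request:
{"fn": "apply_moves", "kwargs": {"series": [{"x": 0.0026,"y": -0.019,"z": 0.0055,"wx": -0.001,"wy": 0.0006,"wz": 0,"fingers": -1},{"x": 0.0025,"y": -0.019,"z": 0.0055,"wx": -0.001,"wy": 0.0006,"wz": 0,"fingers": -1},{"x": 0.0025,"y": -0.019,"z": 0.0055,"wx": -0.001,"wy": 0.0006,"wz": 0,"fingers": -1},{"x": 0.0024,"y": -0.016,"z": 0.005,"wx": 0,"wy": 0,"wz": 0,"fingers": -1},{"x": 0,"y": 0,"z": 0,"wx": 0,"wy": 0,"wz": 0,"fingers": -1},{"x": 0,"y": 0,"z": 0,"wx": 0,"wy": 0,"wz": 0,"fingers": -1}]}}

```text
clock: 21.25
tool_pos: [0.6563, 0.0469, 0.146]
eef_rot: [0.904, 0.428, -0.001, -0.001]
contact_force: [-0.5, 0.0, -0.6]
opening: 0.21
```

```bash
python3 -c "
from h import *
print(pose()[0]);plan((.6586,.0422,.120),50,step=.01)"
```

```text
[0.65631288 0.04693698 0.14601564]
yaw now 50.7 rv [-0.2  0.1  0.7]
{'x': -0.0009, 'y': 0.002, 'z': 0.0108, 'wx': -0.0003, 'wy': 0.0001, 'wz': 0.0013}
{'x': -0.0009, 'y': 0.002, 'z': 0.0108, 'wx': -0.0003, 'wy': 0.0001, 'wz': 0.0013}
{'x': -0.0009, 'y': 0.002, 'z': 0.0108, 'wx': -0.0003, 'wy': 0.0001, 'wz': 0.0013}
```

Request:
{"fn": "apply_moves", "kwargs": {"series": [{"x": -0.0009,"y": 0.002,"z": 0.009,"wx": 0,"wy": 0,"wz": 0,"fingers": -1},{"x": -0.0009,"y": 0.002,"z": 0.01,"wx": 0,"wy": 0,"wz": 0,"fingers": -1},{"x": -0.0009,"y": 0.002,"z": 0.009,"wx": 0,"wy": 0,"wz": 0,"fingers": -1},{"x": 0,"y": 0,"z": 0,"wx": 0,"wy": 0,"wz": 0,"fingers": -1},{"x": 0,"y": 0,"z": 0,"wx": 0,"wy": 0,"wz": 0,"fingers": -1}]}}

```text
clock: 21.88
tool_pos: [0.6597, 0.0397, 0.1214]
eef_rot: [0.904, 0.427, -0.001, -0.001]
contact_force: [-0.5, 0.1, 0.6]
opening: 0.214
```

```bash
python3 -c "
from h import *
print(pose()[0]);plan((.6586,.0422,.115),50,n=2)"
```

```text
[0.65968659 0.03970098 0.12141234]
yaw now 50.5 rv [-0.1  0.1  0.5]
{'x': 0.0008, 'y': -0.0015, 'z': 0.004, 'wx': -0.0003, 'wy': 0.0003, 'wz': 0.0014}
{'x': 0.0008, 'y': -0.0015, 'z': 0.004, 'wx': -0.0003, 'wy': 0.0003, 'wz': 0.0014}
```

Request:
{"fn": "apply_moves", "kwargs": {"series": [{"x": 0.0007,"y": -0.0012,"z": 0.002,"wx": 0,"wy": 0,"wz": 0,"fingers": -1},{"x": 0.0005,"y": -0.0009,"z": 0.001,"wx": 0,"wy": 0,"wz": 0,"fingers": -1},{"x": 0,"y": 0,"z": 0,"wx": 0,"wy": 0,"wz": 0,"fingers": -1},{"x": 0,"y": 0,"z": 0,"wx": 0,"wy": 0,"wz": 0,"fingers": -1}]}}

```text
clock: 22.38
tool_pos: [0.6592, 0.0421, 0.1195]
eef_rot: [0.904, 0.427, -0.001, -0.001]
contact_force: [-0.5, -0.3, -1.0]
opening: 0.217
```

```bash
python3 -c "
from h import *
print(pose()[0]);plan((.6586,.0422,.109),50,n=2)"
```

```text
[0.65924498 0.04213115 0.11950459]
yaw now 50.5 rv [-0.1  0.   0.5]
{'x': -0.0002, 'y': -0.0003, 'z': 0.0066, 'wx': -0.0002, 'wy': 0.0001, 'wz': 0.0015}
{'x': -0.0002, 'y': -0.0003, 'z': 0.0066, 'wx': -0.0002, 'wy': 0.0001, 'wz': 0.0015}
```

Within 0.7 mm. Lowering gently into the cover hole and watching the force.

Request:
{"fn": "apply_moves", "kwargs": {"series": [{"x": -0.0003,"y": -0.0003,"z": 0.004,"wx": 0,"wy": 0,"wz": 0,"fingers": -1},{"x": -0.0002,"y": -0.0002,"z": 0.005,"wx": 0,"wy": 0,"wz": 0,"fingers": -1},{"x": 0,"y": 0,"z": 0.005,"wx": 0,"wy": 0,"wz": 0,"fingers": -1},{"x": 0,"y": 0,"z": 0.004,"wx": 0,"wy": 0,"wz": 0,"fingers": -1},{"x": 0,"y": 0,"z": 0,"wx": 0,"wy": 0,"wz": 0,"fingers": -1}]}}

```text
clock: 23.0
tool_pos: [0.6584, 0.042, 0.1038]
eef_rot: [0.904, 0.427, -0.001, -0.001]
contact_force: [0.1, 0.2, -1.7]
opening: 0.215
```

Request:
{"fn": "apply_moves", "kwargs": {"series": [{"x": 0,"y": 0,"z": 0.004,"wx": 0,"wy": 0,"wz": 0,"fingers": -1},{"x": 0,"y": 0,"z": 0.005,"wx": 0,"wy": 0,"wz": 0,"fingers": -1},{"x": 0,"y": 0,"z": 0.005,"wx": 0,"wy": 0,"wz": 0,"fingers": -1},{"x": 0,"y": 0,"z": 0.004,"wx": 0,"wy": 0,"wz": 0,"fingers": -1},{"x": 0,"y": 0,"z": 0,"wx": 0,"wy": 0,"wz": 0,"fingers": -1}]}}

```text
clock: 23.62
tool_pos: [0.6585, 0.042, 0.0884]
eef_rot: [0.904, 0.427, -0.001, -0.001]
contact_force: [-0.1, 0.6, -0.4]
opening: 0.215
```

Request:
{"fn": "apply_moves", "kwargs": {"series": [{"x": 0,"y": 0,"z": 0.004,"wx": 0,"wy": 0,"wz": 0,"fingers": -1},{"x": 0,"y": 0,"z": 0.005,"wx": 0,"wy": 0,"wz": 0,"fingers": -1},{"x": 0,"y": 0,"z": 0.005,"wx": 0,"wy": 0,"wz": 0,"fingers": -1},{"x": 0,"y": 0,"z": 0.003,"wx": 0,"wy": 0,"wz": 0,"fingers": -1},{"x": 0,"y": 0,"z": 0,"wx": 0,"wy": 0,"wz": 0,"fingers": -1}]}}

```text
clock: 24.25
tool_pos: [0.6585, 0.042, 0.0738]
eef_rot: [0.904, 0.427, -0.001, -0.001]
contact_force: [-0.2, 0.2, -0.1]
opening: 0.207
```

Request:
{"fn": "apply_moves", "kwargs": {"force": 60, "series": [{"x": 0,"y": 0,"z": 0.003,"wx": 0,"wy": 0,"wz": 0,"fingers": -1},{"x": 0,"y": 0,"z": 0.003,"wx": 0,"wy": 0,"wz": 0,"fingers": -1},{"x": 0,"y": 0,"z": 0.003,"wx": 0,"wy": 0,"wz": 0,"fingers": -1}]}}

```text
clock: 24.62
tool_pos: [0.6592, 0.0422, 0.0672]
eef_rot: [0.904, 0.427, 0.0, -0.0]
contact_force: [-0.9, -0.3, 3.2]
opening: 0.209
```

Pressing on the spring. Continuing in small steps.

Request:
{"fn": "apply_moves", "kwargs": {"series": [{"x": 0,"y": 0,"z": 0.003,"wx": 0,"wy": 0,"wz": 0,"fingers": -1},{"x": 0,"y": 0,"z": 0.003,"wx": 0,"wy": 0,"wz": 0,"fingers": -1},{"x": 0,"y": 0,"z": 0.003,"wx": 0,"wy": 0,"wz": 0,"fingers": -1}]}}

```text
clock: 25.0
tool_pos: [0.6595, 0.0422, 0.0632]
eef_rot: [0.904, 0.427, 0.0, 0.0]
contact_force: [-8.3, -1.3, 25.6]
opening: 0.212
```

Home height reached (TCP 0.0632, expected 0.0637) with a firm stop. Checking the force and the view now.

Run:
```python
from h import *
p,d,m=grab('side')
P,r,s=pose();print(P,s['contact_force'],s['clock'],s['opening'])
p,d,m=grab('side');C=cloud(m,d)
c=np.array([.5981,.0211]);ex=np.array([.9426,.3338]);ey=np.array([-.3338,.9426])
X=(C[...,:2]-c)@ex;Y=(C[...,:2]-c)@ey
k=(X>-.05)&(X<.085)&(abs(Y)<.037)&(C[...,2]>.046)&(C[...,2]<.07)&(p.min(2)>90)
print(k.sum(),np.polyfit(X[k],C[k][:,2],1))
print(pose()[0],pose()[2]['contact_force'])
save(cv2.resize(p[180:330,200:420],None,fx=3.5,fy=3.5,interpolation=2),'s3.png')
```

```text
[0.65950296 0.04216146 0.06337204] [-5.36584712 -1.82723742 18.74584832] 25.05 0.20979266040476263
1477 [0.00295007 0.05167177]
[0.6594868  0.04219128 0.06335277] [-5.20228648  0.03823375 18.65683498]
```

View pics/s3.png

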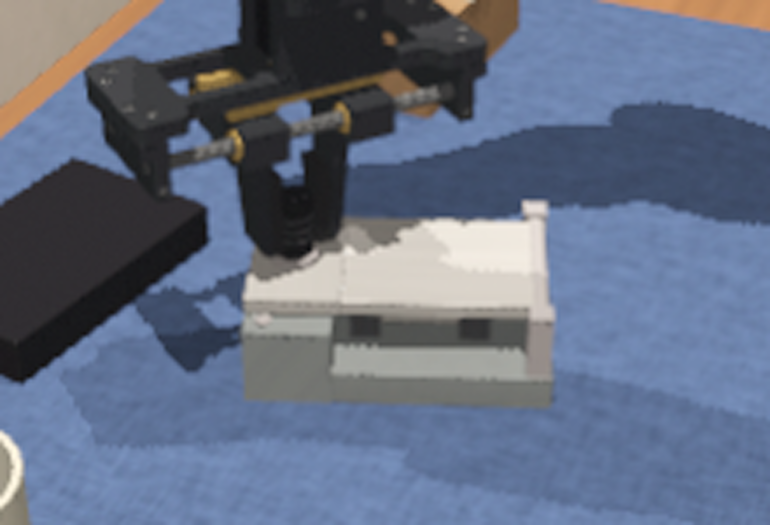

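The crop shows the cover lying level with the knob held above it, collar down and fingertips clear. The fitted slope is 0.003 rad and the push holds at about 19 N. Handing in.

```bash
python3 -c "
from h import *
print(finish_job())"
```

```text
the job is handed in; nothing more can be done
None
```

The job is done and handed in at about 25 s. The drive is on the pad, the cover is shut, and the arm is still gripping the pin's knob and pushing down.

- **Drive:** it went down flat between the guides, within about 1 mm of centre with its top level. I let go of it before moving on.
- **Cover:** I pushed it over from the robot's side and it sank to about 0.075 rad, resting on the drive.
- **Pin:** I took the smallest pin from the stand and pushed it through both holes. Force stayed near zero until the collar met the cover.

Last checks:
- **Cover shut:** its fitted slope was about 0.003 rad.
- **Pin home:** the tool was at 0.0633 m against 0.0637 m expected, so the grip had not slipped. That puts the fingertips about 10 mm above the cover.
- **Push and grip:** the downward push held steady at about 19 N, with the grip set to 60 N. There was also a small sideways load of about 5 N.
- **Bystanders:** I made no contact with the mug, carton or switch that I could see, but I did not re-measure their positions at the end.

Two things did not match. The drive sat about 4 mm lower in the fingers than I had gripped it, so I measured it again before placing. My first move call was refused because of missing keys, and nothing moved.

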